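Flip the hex key and clamp the chuck with its long arm

ROBOT

A 6-joint arm with a two-finger parallel gripper is mounted at the origin on a cart in front of the work surface, level with it; the furniture and walls round the work are solid. World frame = base frame: x ahead of the robot, y to its left, z up, the work surface at z = 0. Lengths are in m, angles in rad, forces in N, time in s.
With the tool pointing down it reaches from about 0.275 to 0.975 m from the base axis. Payload 8.4 kg.
Tool frame: the origin (TCP) lies where the fingers leave the gripper's body, on its centre line; the fingertips stand 88 mm ahead of it and the grasp point (between the pads) lies 69 mm ahead of it (ctrl.nose_length is the distance from the TCP to the fingertips, in m); z points along the fingers, y is the line along which they close (so a half turn about z gives the same grasp; the last joint's range is limited). The gripper opens to 92 mm and grips with 3 to 60 N. Pads are 20 mm wide; open, the fingers measure 128 mm over their backs; the gripper's body (75 mm by 189 mm) begins 69 mm behind the grasp point.
Start: joints at [-1.339, 0.353, 1.633, -0, 1.155, -0.002], TCP at [0.145, -0.608, 0.303] pointing down, gripper open.
Joint ranges: [-2.63, 2.63], [-0.92, 2.1], [0.06, 2.66], [-1.3, 4.44], [0, 2.69], [-3.02, 3.02]. Speed limits (rad/s): [2.22, 2.22, 2.79, 3.14, 3.14, 3.14].

INTERFACE

Orientations are given as a unit quaternion [w, x, y, z].
In Python, from station import status, eyes, ctrl gives the robot as it stands.
- The arm moves only by the tool drive_tool, never from a script. Its argument "plan" is a list of rows, each an object with "delta_rot": the turn, a rotation vector about the tool's x, y, z in degrees, a list of three; "translation": the shift along the tool's x, y, z in cm, a list of three; "fingers": the opening, from 0 (shut) to 1 (fully open). A call has 1 to 20 rows; each row shifts and turns the commanded pose from where the row before left it, along the tool's axes as they then stand; what a row does not reach is not made up. A row lasts 1/12 s, in which the tool goes at most 41.7 mm and 7.16 degrees, less where a joint would pass 70% of its speed; a pose out of reach is approached as far as the arm can. A call with a gripper value outside its range is refused whole. The fingers move at their own pace and stop on an object; "squeeze" is the grip in N (left out, the last holds). Time passes only in rows, so rows that do not move let the fingers close. It gives the time, the measured TCP pose, the force, the opening and the grip force at its end, in the units of the state.
- status.sense(): the state, without advancing time (a new reading comes with each control period).
- eyes.read_camera(name): name is "scene" or "top" or "wrist"; returns the picture (384x512x3 uint8, red, green, blue); there is no depth.
- eyes.camera_model(name): a dict with "fx", "fy", "cx", "cy" (pixels), "eye" and "attitude" of the camera in the world; the wrist camera has in their place "hand_eye" (4x4, takes a point from camera to tool coordinates, whose origin is the TCP and whose axes are the flange's). Camera axes: x right, y up, looking along -z (the intrinsics and any distortion apply to the point x, -y, -z); pixel columns grow to the right and rows downward; lengths in m; the calibration is good to about 2 mm. A picture is of the moment at which its call begins: read the wrist's pose just before it. camera_model takes no time and is no camera call.
- ctrl.close_job(): hands the job in; it is judged then, once.
The state is a dict: "t": time; "qpos": joint angles; "joint_velocities": joint speeds; "joint_torque": joint torques, N m; "tcp_pos": TCP position; "tcp_rot": TCP orientation; "wrist_force": force on the tool from outside, world axes, zero at the start; "wrist_torque": the same for the moment, N m; "finger_gap": finger opening in m; "finger_force": force on a finger pad.
Only numpy, scipy, OpenCV 4.12 (cv2) and the standard library are available. Lean on these libraries where they do the work, as an engineer would, in place of code of your own. Each camera call takes 0.05 s, during which the arm holds its last target. There are 200 camera calls.

TASK

The big L-shaped hex key stands with its long arm in the socket of the stiff clamp screw. Pull it out, flip it so that its short arm sits fully down in the same socket, and pull the long arm round clockwise (seen from above) until the clamp finger lies over the chuck and the screw comes up against its stop. Then lift the key out and lay its long arm in both forks of the key rest, short arm hanging down, without disturbing the loose things on the bench.

Things in the scene. Friction and masses are not known exactly. Their poses are not given: they have to be found in the camera images.
- key_elbow (a point): Elbow of the loose L-shaped steel hex key (17 mm across flats, 0.3 kg), where the arms' centre lines meet; the corner is bent (20 mm radius), so the bar passes 8 mm inside this point. Own axes: long arm 150 mm along -z, short arm 70 mm along +y; two flats of arms and bend face +x and -x: fingers can close along x anywhere. Starts about upright, z up, short arm level toward the chuck.
- key_long_tip (a point): Tip of the key's long arm (axes as key_elbow), tapered over 3 mm; at the start on the floor of the screw's socket, 34 mm deep; the play lets it lean a few degrees.
- key_short_tip (a point): Tip of the key's short arm (axes as key_elbow), tapered over 3 mm. With it on the socket's floor the long arm runs level, centre line 36 mm above the socket's mouth (the free end may sag a few degrees).
- key_rest_point (a point): Point on the centre line of the key's long arm 72 mm from the elbow (axes as key_elbow); in the rest it comes to lie near rest_centre.
- socket (a point): Centre of the floor of the stiff screw's greased hexagonal socket, 34 mm below its mouth (mouth 81 mm above the bench); z up, turns with the screw. 18 mm across flats, 4 mm lead-in at 45 degrees, head 36 mm wide. Two flats face its own x and -x, so the L's plane may stand along its y or any multiple of 60 degrees from it; key play about 6 degrees each way.
- clamp_screw (a joint): turn of the clamp screw, rad: grows clockwise seen from above; starts at 0 to 0.08 (finger swung toward the robot, off the chuck), stop at 1.25 (finger over the chuck). It is stiff: about 0.9 N m at all angles, and stays where it is left.
- rest_centre (a point): Key rest, fixed on the 6 mm drain tray: two white forks in line along its own x, 40 mm either side of this point, each 8 mm thick, slots 20 mm wide with flared mouths up to 103 mm above the bench; base 110 x 70 x 8 mm. This point, 91 mm above the bench, is where the long arm's centre line comes to lie, along x; the elbow hangs beyond either fork (both ways round are right).
- tape: bystander: roll of tape lying flat, 69 mm across, 19 mm high; origin at the centre of its underside
- dish: bystander: clear round dish, 60 mm across, 15 mm high; origin at the centre of its underside
- filter_ring: bystander: ring-mounted filter lying flat, 48 mm across, 9 mm high; origin at the centre of its underside
- mag_loupe: bystander: loupe standing on its clear skirt, 34 mm across, 42 mm high; origin at the centre of its underside
- fixture: Fixed aluminium plate 110 x 200 x 12 mm (x, y, z), origin at the centre of its underside. The screw stands at y = -45 mm; a 52 mm round chuck, top 37 mm above the bench, sits in a nest at y = +40 mm. Under the screw's head is the steel clamp finger, reaching 78 mm from the screw's axis, top 47 mm above the bench; a stop pin of that height stands beside it.

How it is judged:
By the outcome, as a careful person would: the job done as asked, in the order asked, and still so for the second after the job is handed in, with the robot touching nothing.
It also fails if it takes over 61 s, if anything falls off the work surface, if the arm or the gripper's body presses on something with over 40 N, if the wrist force passes 120 N, or if a joint passes its speed limit or range.

## Working session

There is one attempt and no reset: what is moved stays moved. The work goes in short steps, Python scripts to look and compute and a tool call to move; the robot and the scene stay as the last step left them, time stands still between calls to the robot, and variables do not carry over. Pictures are saved under pics/ and viewed, at most 13 in all, crops included, and the job is handed in when it is done.

Besides the shell and the picture viewer there is one more tool, called after "Call:" as a command line: name --argument value ..., lists and objects as JSON in quotes. drive_tool: Moves the arm, as the interface text tells. Its arguments: {"type":"object","properties":{"plan":{"type":"array","items":{"type":"object","properties":{"delta_rot":{"type":"array","items":{"type":"number"}},"translation":{"type":"array","items":{"type":"number"}},"fingers":{"type":"number"}}}},"squeeze":{"type":"number"}},"required":["plan"]}

```bash
ls; mkdir -p pics
python3 - <<'E'
from station import status, eyes, ctrl
import cv2,numpy as np
s=status.sense()
for k in s: print(k,np.round(s[k],3))
for n in ("scene","top","wrist"):
    m=eyes.camera_model(n); print(n,{k:np.round(v,4).tolist() if not isinstance(v,str) else v for k,v in m.items()})
    if n!="wrist":
        im=eyes.read_camera(n); np.save(f"pics/{n}0.npy",im)
        cv2.imwrite(f"pics/{n}0.png",cv2.resize(im[:,:,::-1],(800,600),interpolation=cv2.INTER_CUBIC))
E
```

```text
pics
t 0.0
qpos [-1.339  0.354  1.634 -0.     1.155 -0.002]
joint_velocities [-0.002 -0.    -0.    -0.001  0.001  0.001]
joint_torque [ 1.0000e-03 -5.9384e+01 -3.3421e+01  7.0000e-02  2.3000e-02 -0.0000e+00]
tcp_pos [ 0.145 -0.608  0.302]
tcp_rot [-0.001  0.993  0.117 -0.   ]
wrist_force [-0.037  0.155  0.306]
wrist_torque [-0.018 -0.045  0.025]
finger_force 0.0
finger_gap 0.092
scene {'fx': 355.0299, 'fy': 355.0299, 'cx': 257.2276, 'cy': 188.8859, 'eye': [-0.0512, 0.3346, 0.9466], 'attitude': [-0.4791, -0.177, 0.3064, 0.8033]}
top {'fx': 347.4748, 'fy': 347.4748, 'cx': 253.2901, 'cy': 188.4679, 'eye': [0.399, -0.0462, 1.2005], 'attitude': [0.7132, 0.0547, -0.0531, -0.6968]}
wrist {'fx': 324.749, 'fy': 324.749, 'cx': 253.445, 'cy': 192.5794, 'hand_eye': [[0.0016, 0.9672, 0.2541, 0.0718], [1.0, -0.0012, -0.0018, 0.0002], [-0.0014, 0.2541, -0.9672, -0.0819], [0.0, 0.0, 0.0, 1.0]]}
```

View pics/top0.png

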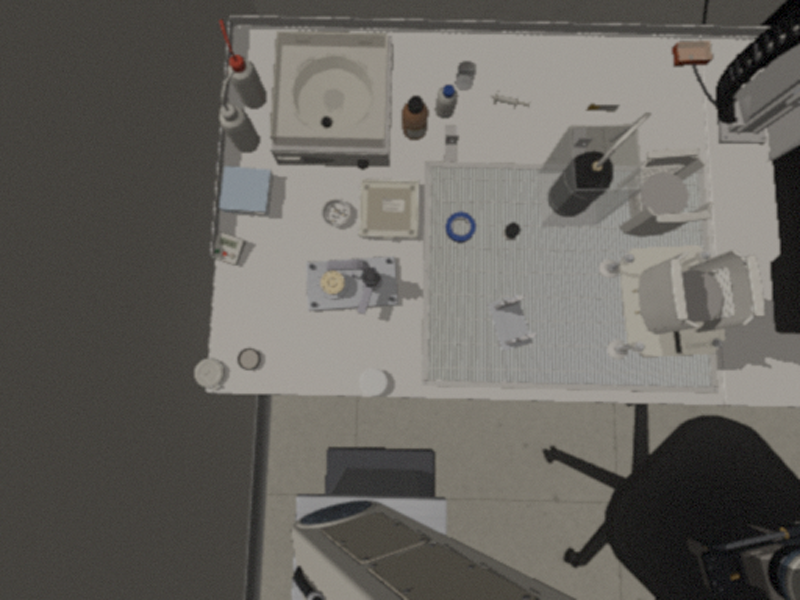

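View pics/scene0.png

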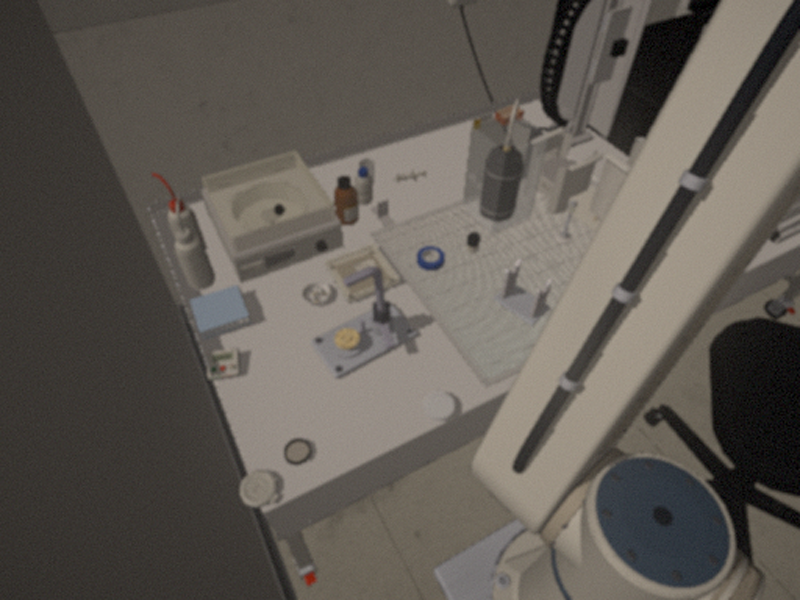

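The top view shows the fixture plate at (307–400, 258–310), chuck (333,283), screw and key at about (370,278), and the rest at about (510,322). The tape is at (460,227), the loupe (512,230), the dish (338,213) and the filter ring (249,358). I'll zoom in.

```bash
cat > h.py <<'E'
import numpy as np,cv2
from scipy.spatial.transform import Rotation as R
from station import status, eyes, ctrl
def rot(q): return R.from_quat(np.r_[q[1:],q[0]])
def cam(name,s=None):
    m=eyes.camera_model(name)
    if 'eye' in m: return m,rot(m['attitude']).as_matrix(),np.array(m['eye'])
    s=s or status.sense(); H=np.array(m['hand_eye']); T=rot(s['tcp_rot']).as_matrix()
    return m,T@H[:3,:3],T@H[:3,3]+np.array(s['tcp_pos'])
def ray(c,u,v):
    m,A,e=c; d=np.array([(u-m['cx'])/m['fx'],-(v-m['cy'])/m['fy'],-1.]); return e,A@d
def at(c,u,v,z):
    e,d=ray(c,u,v); return e+d*(z-e[2])/d[2]
def proj(c,p):
    m,A,e=c; q=A.T@(np.array(p)-e); return np.array([m['cx']+m['fx']*q[0]/-q[2], m['cy']+m['fy']*q[1]/q[2]])
def tri(obs):
    M=np.zeros((3,3));b=np.zeros(3)
    for c,u,v in obs:
        e,d=ray(c,u,v); d=d/np.linalg.norm(d);P=np.eye(3)-np.outer(d,d);M+=P;b+=P@e
    return np.linalg.solve(M,b)
E
python3 - <<'E'
from h import *
t=np.load("pics/top0.npy");s=np.load("pics/scene0.npy")
def crop(im,u,v,w,h): return cv2.resize(im[v:v+h,u:u+w,::-1],(400,300),interpolation=cv2.INTER_CUBIC)
# 80x60 windows -> x5
a=crop(t,190,155,80,60);b=crop(t,300,180,80,60);c=crop(s,195,165,80,60);d=crop(s,300,155,80,60)
cv2.imwrite("pics/c1.png",np.vstack([np.hstack([a,b]),np.hstack([c,d])]))
C=cam("top")
for n,u,v,z in [("tape",460,227,.02),("loupe",512,230,.04),("dish",338,213,.015),("filt",249,358,.009),("plate1",307,262,.012),("plate2",400,258,.012),("plate3",400,305,.012),("plate4",308,311,.012)]:
    print(n,at(C,u*.64,v*.64,z).round(3))
E
```

```text
tape [ 0.737 -0.182  0.02 ]
loupe [ 0.727 -0.294  0.04 ]
dish [0.765 0.094 0.015]
filt [0.435 0.275 0.009]
plate1 [0.651 0.159 0.012]
plate2 [ 0.664 -0.049  0.012]
plate3 [ 0.558 -0.051  0.012]
plate4 [0.54  0.151 0.012]
```

View pics/c1.png

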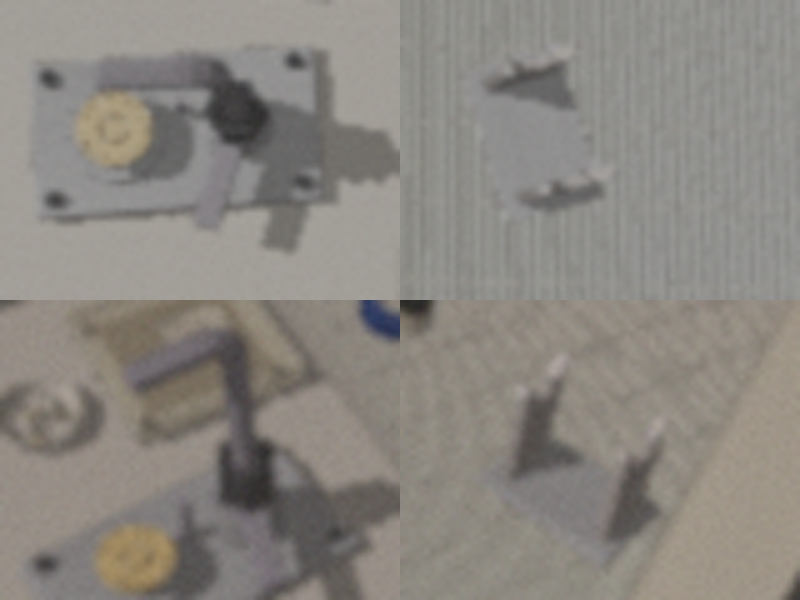

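Run:
```python
from h import *
T=cam("top");S=cam("scene")
print("head",at(T,190+237/5,155+113/5,.081).round(4), at(S,195+247/5,165+150/5,.081).round(4))
f=lambda a,b:tri([(T,190+a[0]/5,155+a[1]/5),(S,195+b[0]/5,165+(b[1]-300)/5)]).round(4)
print("elbow",f((222,70),(236,345)),"stip",f((100,73),(132,378)))
for n,u,v in [("f1a",522,392),("f1b",558,362),("f2a",628,452),("f2b",655,425)]:
    print(n,at(S,300+(u-400)/5,155+(v-300)/5,.101).round(4))
for n,u,v in [("t1a",517,68),("t1b",563,50),("t2a",553,185),("t2b",600,172),]:
    print(n,at(T,300+(u-400)/5,180+v/5,.101).round(4))
cc=[(485,70),(565,60),(600,205),(510,218)]
for n,u,v in [("b",485,95),("b",575,85),("b",590,130),("b",505,215),("b",605,190)]:
    print(n,at(T,300+(u-400)/5,180+v/5,.014).round(4))
s=status.sense(); print(rot(s['tcp_rot']).as_matrix().round(3))
```

```text
head [0.6059 0.0112 0.081 ] [0.6126 0.0108 0.081 ]
elbow [0.6136 0.0159 0.1797] stip [0.607  0.0867 0.1931]
f1a [ 0.556  -0.2584  0.101 ]
f1b [ 0.5675 -0.2963  0.101 ]
f2a [ 0.48   -0.2871  0.101 ]
f2b [ 0.4907 -0.3175  0.101 ]
t1a [ 0.5566 -0.2659  0.101 ]
t1b [ 0.569  -0.2954  0.101 ]
t2a [ 0.4825 -0.2881  0.101 ]
t2b [ 0.4914 -0.318   0.101 ]
b [ 0.5499 -0.2612  0.014 ]
b [ 0.5582 -0.3231  0.014 ]
b [ 0.5274 -0.333   0.014 ]
b [ 0.4679 -0.2744  0.014 ]
b [ 0.4865 -0.3427  0.014 ]
[[ 0.973  0.232 -0.   ]
 [ 0.232 -0.973  0.001]
 [ 0.    -0.001 -1.   ]]
```

```bash
cat >> h.py <<'E'
from scipy.linalg import logm,expm
def pose():
    s=status.sense(); return T4(rot(s['tcp_rot']).as_matrix(),s['tcp_pos'])
def T4(Rm,p):
    T=np.eye(4);T[:3,:3]=Rm;T[:3,3]=p;return T
def tool(yaw,tilt,G,back=.069):
    """tool x=fix y, y=fix x at tilt 0; tilt>0 points toward +y. yaw,tilt deg. G grasp point"""
    Z=R.from_euler('z',yaw,degrees=True).as_matrix();a=np.radians(tilt)
    z=Z@[0,np.sin(a),-np.cos(a)];y=Z@[1,0,0];x=np.cross(y,z)
    return T4(np.c_[x,y,z],np.array(G)-back*z)
def row(Ta,Tb,n=None):
    """equal screw rows from Ta to Tb; translation along axes, cm, deg (trans first, then rot)"""
    D=np.linalg.inv(Ta)@Tb
    r=np.degrees(R.from_matrix(D[:3,:3]).as_rotvec());d=np.linalg.norm(D[:3,3])
    n=n or int(max(np.ceil(np.linalg.norm(r)/6.5),np.ceil(d/.036),1))
    E=expm(np.real(logm(D))/n)
    print(n,"rows tr",(E[:3,3]*100).round(3),"rot",(r/n).round(3)); return n,E
E
python3 - <<'E'
from h import *
G=[.608,.012,.157]
n,E=row(pose(),tool(4,45,G,.069+.12))
T=pose()
for i in range(n):
    T=T@E
    if i%3==2 or i==n-1: print(i,T[:3,3].round(3),T[:3,2].round(2))
# alternative: yaw first level
n,E=row(pose(),tool(4,0,[.608,-.12,.33]))
T=pose()
for i in range(n):
    T=T@E
    if i%4==3: print(i,T[:3,3].round(3),T[:3,2].round(2))
row(tool(4,0,[.608,-.12,.33]),tool(4,45,G,.189))
E
```

```text
19 rows tr [3.669 0.389 1.457] rot [ 1.657  1.954 -4.008]
2 [ 0.254 -0.584  0.262] [ 0.07  0.12 -0.99]
5 [ 0.358 -0.535  0.235] [ 0.11  0.24 -0.96]
8 [ 0.451 -0.462  0.222] [ 0.12  0.37 -0.92]
11 [ 0.528 -0.371  0.224] [ 0.1   0.49 -0.87]
14 [ 0.583 -0.268  0.243] [ 0.05  0.6  -0.8 ]
17 [ 0.613 -0.158  0.276] [-0.02  0.68 -0.73]
18 [ 0.617 -0.121  0.291] [-0.05  0.71 -0.71]
19 rows tr [ 3.834  0.342 -0.51 ] rot [-3.000e-03 -3.000e-03 -4.242e+00]
3 [ 0.293 -0.569  0.322] [-0.  0. -1.]
7 [ 0.424 -0.488  0.343] [-0.  0. -1.]
11 [ 0.525 -0.373  0.363] [-0.  0. -1.]
15 [ 0.589 -0.234  0.384] [-0.  0. -1.]
7 rows tr [-0.552  0.132  1.489] rot [ 0.     6.429 -0.   ]
```

Call:
drive_tool --plan '[{"translation": [3.83,0.34,-0.51],"delta_rot": [0,0,-4.24],"fingers": 1},{"translation": [3.83,0.34,-0.51],"delta_rot": [0,0,-4.24],"fingers": 1},{"translation": [3.83,0.34,-0.51],"delta_rot": [0,0,-4.24],"fingers": 1},{"translation": [3.83,0.34,-0.51],"delta_rot": [0,0,-4.24],"fingers": 1},{"translation": [3.83,0.34,-0.51],"delta_rot": [0,0,-4.24],"fingers": 1},{"translation": [3.83,0.34,-0.51],"delta_rot": [0,0,-4.24],"fingers": 1},{"translation": [3.83,0.34,-0.51],"delta_rot": [0,0,-4.24],"fingers": 1},{"translation": [3.83,0.34,-0.51],"delta_rot": [0,0,-4.24],"fingers": 1},{"translation": [3.83,0.34,-0.51],"delta_rot": [0,0,-4.24],"fingers": 1},{"translation": [3.83,0.34,-0.51],"delta_rot": [0,0,-4.24],"fingers": 1},{"translation": [3.83,0.34,-0.51],"delta_rot": [0,0,-4.24],"fingers": 1},{"translation": [3.83,0.34,-0.51],"delta_rot": [0,0,-4.24],"fingers": 1},{"translation": [3.83,0.34,-0.51],"delta_rot": [0,0,-4.24],"fingers": 1},{"translation": [3.83,0.34,-0.51],"delta_rot": [0,0,-4.24],"fingers": 1},{"translation": [3.83,0.34,-0.51],"delta_rot": [0,0,-4.24],"fingers": 1},{"translation": [3.83,0.34,-0.51],"delta_rot": [0,0,-4.24],"fingers": 1},{"translation": [3.83,0.34,-0.51],"delta_rot": [0,0,-4.24],"fingers": 1},{"translation": [3.83,0.34,-0.51],"delta_rot": [0,0,-4.24],"fingers": 1},{"translation": [3.83,0.34,-0.51],"delta_rot": [0,0,-4.24],"fingers": 1}]'

```text
t: 1.68
tcp_pos: [0.6078, -0.1188, 0.3994]
tcp_rot: [-0.0, 0.681, 0.732, -0.0]
wrist_force: [-0.3, 0.4, -0.1]
finger_gap: 0.0919
finger_force: 0.0
```

Call:
drive_tool --plan '[{"translation": [-0.55,0.13,1.49],"delta_rot": [0,6.43,0],"fingers": 1},{"translation": [-0.55,0.13,1.49],"delta_rot": [0,6.43,0],"fingers": 1},{"translation": [-0.55,0.13,1.49],"delta_rot": [0,6.43,0],"fingers": 1},{"translation": [-0.55,0.13,1.49],"delta_rot": [0,6.43,0],"fingers": 1},{"translation": [-0.55,0.13,1.49],"delta_rot": [0,6.43,0],"fingers": 1},{"translation": [-0.55,0.13,1.49],"delta_rot": [0,6.43,0],"fingers": 1},{"translation": [-0.55,0.13,1.49],"delta_rot": [0,6.43,0],"fingers": 1},{"translation": [0,0,0],"delta_rot": [0,0,0],"fingers": 1},{"translation": [0,0,0],"delta_rot": [0,0,0],"fingers": 1},{"translation": [0,0,0],"delta_rot": [0,0,0],"fingers": 1}]'

```text
t: 2.52
tcp_pos: [0.617, -0.1221, 0.2919]
tcp_rot: [-0.279, 0.631, 0.676, 0.26]
wrist_force: [-0.6, -0.8, 0.4]
finger_gap: 0.0921
finger_force: 0.0
```

Run:
```python
from h import *
s=status.sense(); print(s['t'],np.round(s['qpos'],2)); T=pose();print(T.round(3))
im=eyes.read_camera("wrist"); np.save("pics/w1.npy",im); np.save("pics/w1T.npy",T)
cv2.imwrite("pics/w1.png",cv2.resize(im[:,:,::-1],(800,600)))
C=cam("wrist",s)
for p in [(.608,.012,.197),(.608,.010,.081),(.603,.08,.197)]: print(p,proj(C,p)/.64)
```

```text
2.5167 [-0.46  0.56  1.52  0.65  1.54 -0.72]
[[-0.049  0.998 -0.048  0.617]
 [ 0.708  0.069  0.703 -0.122]
 [ 0.705  0.    -0.709  0.292]
 [ 0.     0.     0.     1.   ]]
(0.608, 0.012, 0.197) [395.58924355 257.42856083]
(0.608, 0.01, 0.081) [395.47108551 357.53159474]
(0.603, 0.08, 0.197) [395.31932783 156.07930357]
```

View pics/w1.png

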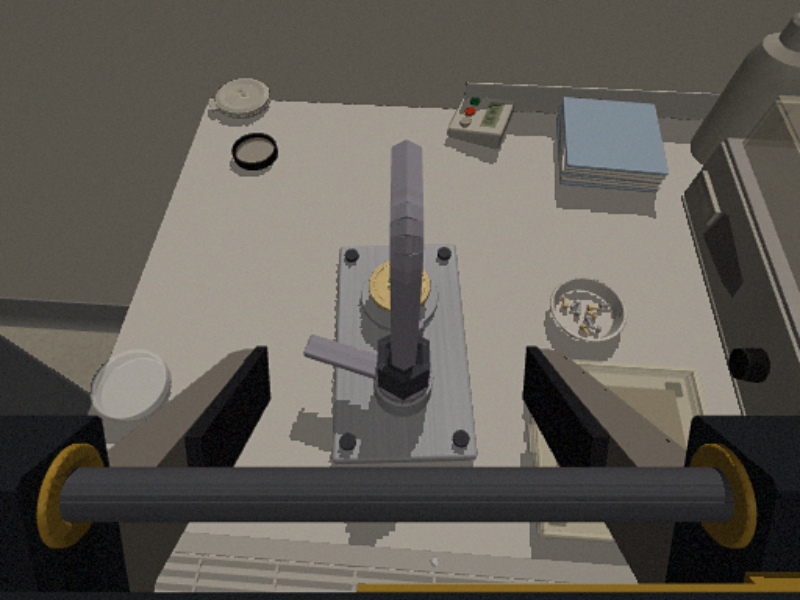

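Wrist view: the head is at about (403,357), the elbow (407,240) and the short tip (407,145). That puts the screw and key about 5 mm further in +x than assumed, and the heights agree. Next I advance and grasp.

Call:
drive_tool --plan '[{"translation": [0,0.55,2],"fingers": 1},{"translation": [0,0,2.5],"fingers": 1},{"translation": [0,0,2.5],"fingers": 1},{"translation": [0,0,2.5],"fingers": 1},{"translation": [0,0,2.5],"fingers": 1},{"translation": [0,0,0],"fingers": 1},{"translation": [0,0,0],"fingers": 0},{"translation": [0,0,0],"fingers": 0},{"translation": [0,0,0],"fingers": 0},{"translation": [0,0,0],"fingers": 0},{"translation": [0,0,0],"fingers": 0},{"translation": [0,0,0],"fingers": 0},{"translation": [0,0,0],"fingers": 0},{"translation": [0,0,0],"fingers": 0}]' --squeeze 50

```text
invalid input at $.plan[0]: expected keys delta_rot, translation, fingers
```

Run:
```python
from h import *
s=status.sense(); print(s['t'],s['wrist_torque'])
T=pose();print(T.round(4)); print("G",(T[:3,3]+.069*T[:3,2]).round(4))
im=eyes.read_camera("wrist"); np.save("pics/w2.npy",im)
cv2.imwrite("pics/w2.png",cv2.resize(im[:,:,::-1],(800,600)))
C=cam("wrist",s)
for p in [(.613,.012,.197),(.613,.010,.081),(.608,.08,.197)]: print(p,proj(C,p)/.64)
```

```text
2.5667 [-0.33509714 -0.12905218  0.02145216]
[[-0.0508  0.9976 -0.0477  0.6172]
 [ 0.7079  0.0696  0.7029 -0.1218]
 [ 0.7045  0.002  -0.7097  0.2928]
 [ 0.      0.      0.      1.    ]]
G [ 0.614  -0.0733  0.2438]
(0.613, 0.012, 0.197) [405.18545758 259.35309375]
(0.613, 0.01, 0.081) [402.04849462 358.7085582 ]
(0.608, 0.08, 0.197) [403.81757715 157.90262255]
```

View pics/w2.png

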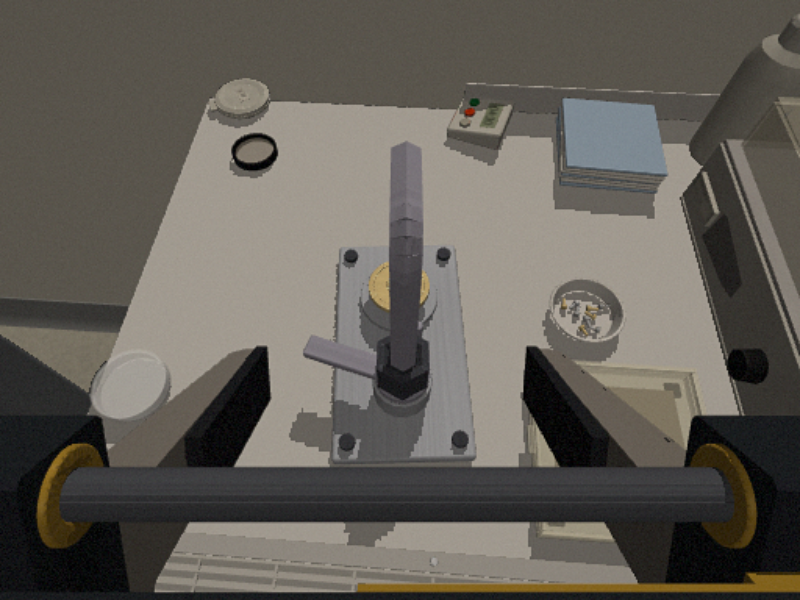

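The move was refused because every key is needed, so the picture is unchanged. It does confirm the head at column 403 and the elbow at 406 for x = 0.613.

Call:
drive_tool --plan '[{"translation": [0,0.55,2],"delta_rot": [0,0,0],"fingers": 1},{"translation": [0,0,2.5],"delta_rot": [0,0,0],"fingers": 1},{"translation": [0,0,2.5],"delta_rot": [0,0,0],"fingers": 1},{"translation": [0,0,2.5],"delta_rot": [0,0,0],"fingers": 1},{"translation": [0,0,2.5],"delta_rot": [0,0,0],"fingers": 1},{"translation": [0,0,0],"delta_rot": [0,0,0],"fingers": 1},{"translation": [0,0,0],"delta_rot": [0,0,0],"fingers": 0},{"translation": [0,0,0],"delta_rot": [0,0,0],"fingers": 0},{"translation": [0,0,0],"delta_rot": [0,0,0],"fingers": 0},{"translation": [0,0,0],"delta_rot": [0,0,0],"fingers": 0},{"translation": [0,0,0],"delta_rot": [0,0,0],"fingers": 0},{"translation": [0,0,0],"delta_rot": [0,0,0],"fingers": 0},{"translation": [0,0,0],"delta_rot": [0,0,0],"fingers": 0},{"translation": [0,0,0],"delta_rot": [0,0,0],"fingers": 0}]' --squeeze 50

```text
t: 3.78
tcp_pos: [0.6164, -0.0371, 0.2064]
tcp_rot: [-0.28, 0.63, 0.675, 0.261]
wrist_force: [0.4, -0.0, 1.1]
finger_gap: 0.041
finger_force: 0.0
```

Run:
```python
from h import *
s=status.sense(); print(s['t'],s['wrist_torque'],s['wrist_force'],s['finger_gap'])
T=pose();print(T.round(4)); G=T[:3,3]+.069*T[:3,2]; print("G",G.round(4))
# lift 12cm straight up in tool axes
print("up/cm tool",(T[:3,:3].T@[0,0,1]).round(3))
```

```text
3.7833 [-0.41038434 -0.07025164 -0.00897121] [ 0.36407021 -0.00207714  1.12078518] 0.040967274304505114
[[-4.860e-02  9.976e-01 -4.850e-02  6.164e-01]
 [ 7.054e-01  6.870e-02  7.055e-01 -3.710e-02]
 [ 7.072e-01  1.000e-04 -7.070e-01  2.064e-01]
 [ 0.000e+00  0.000e+00  0.000e+00  1.000e+00]]
G [0.613  0.0116 0.1576]
up/cm tool [ 0.707  0.    -0.707]
```

Call:
drive_tool --plan '[{"translation": [0,0,0],"delta_rot": [0,0,0],"fingers": 0},{"translation": [0,0,0],"delta_rot": [0,0,0],"fingers": 0},{"translation": [0,0,0],"delta_rot": [0,0,0],"fingers": 0},{"translation": [0,0,0],"delta_rot": [0,0,0],"fingers": 0},{"translation": [0,0,0],"delta_rot": [0,0,0],"fingers": 0},{"translation": [0,0,0],"delta_rot": [0,0,0],"fingers": 0},{"translation": [0,0,0],"delta_rot": [0,0,0],"fingers": 0},{"translation": [0,0,0],"delta_rot": [0,0,0],"fingers": 0}]'

```text
t: 4.45
tcp_pos: [0.6163, -0.0368, 0.2063]
tcp_rot: [-0.28, 0.63, 0.675, 0.261]
wrist_force: [-0.3, -0.7, 0.1]
finger_gap: 0.0166
finger_force: 50.0
```

Run:
```python
from h import *
s=status.sense(); print(s['t'],s['wrist_torque'],s['wrist_force'],s['finger_gap'])
T=pose();im=eyes.read_camera("wrist"); np.save("pics/w3.npy",im);np.save("pics/w3T.npy",T)
cv2.imwrite("pics/w3.png",cv2.resize(im[:,:,::-1],(800,600)))
C=cam("wrist",s)
for p in [(.613,.012,.197),(.613,.010,.081),(.608,.08,.197)]: print(p,proj(C,p)/.64)
```

```text
4.45 [-0.41165567 -0.01071276  0.0601409 ] [-0.32285081 -0.70210221  0.09132014] 0.016619546345404725
(0.613, 0.012, 0.197) [394.0736219  340.37630792]
(0.613, 0.01, 0.081) [394.69445357 456.36549427]
(0.608, 0.08, 0.197) [393.91710771 150.31163063]
```

View pics/w3.png

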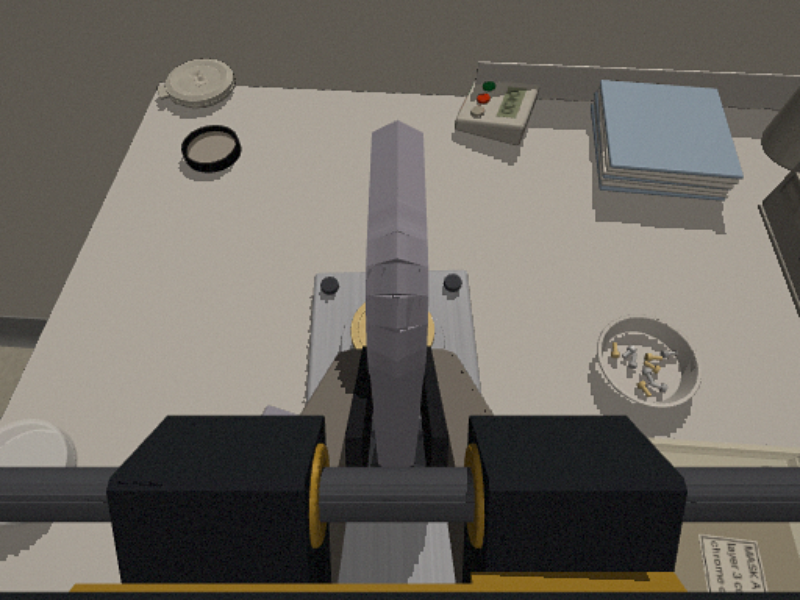

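```bash
cat > fit.py <<'E'
from h import *
from scipy.optimize import least_squares
s=status.sense(); C=cam("wrist",s);T=pose();G=T[:3,3]+.069*T[:3,2]
yh=T[:3,1];yh=np.array([-yh[1],yh[0],0]);yh/=np.linalg.norm(yh)
def pt(y0,z0,th,a,b): # key-plane coordinates a (along y), b (z) from elbow
    c,sn=np.cos(th),np.sin(th); P=G+yh*(y0+a*c-b*sn); P[2]=z0+a*sn+b*c; return P
def model(v,h=.0098):
    L=[pt(*v,.067,h)]
    for ph in np.radians([0,22.5,45,67.5]):
        L.append(pt(*v,.020-(.020+h)*np.sin(ph),-.020+(.020+h)*np.cos(ph)))
    return np.array([proj(C,p)[1]/.64 for p in L])
print("upright",model([0,.197,0]).round(0)); print("lean+5deg",model([-.0065,.197,.087]).round(0))
E
python3 - <<'E'
from fit import *
E
```

```text
upright [129. 255. 297. 343. 381.]
lean+5deg [131. 275. 321. 367. 403.]
```

Run:
```python
import numpy as np
im=np.load("pics/w3.npy").astype(int).sum(2)
for c in ((247,250),(257,261)): print([ (int(r/.64),int(im[r,c[0]:c[1]].mean())) for r in range(70,250,2)])
```

```text
[(109, 485), (112, 484), (115, 485), (118, 484), (121, 493), (125, 332), (128, 338), (131, 338), (134, 341), (137, 341), (140, 341), (143, 337), (146, 344), (150, 340), (153, 335), (156, 339), (159, 337), (162, 344), (165, 345), (168, 334), (171, 340), (175, 339), (178, 341), (181, 340), (184, 341), (187, 340), (190, 344), (193, 335), (196, 339), (200, 339), (203, 338), (206, 335), (209, 326), (212, 322), (215, 333), (218, 340), (221, 347), (225, 349), (228, 346), (231, 345), (234, 298), (237, 312), (240, 316), (243, 310), (246, 318), (250, 320), (253, 312), (256, 318), (259, 301), (262, 206), (265, 273), (268, 272), (271, 270), (275, 270), (278, 275), (281, 271), (284, 266), (287, 272), (290, 269), (293, 171), (296, 281), (300, 232), (303, 242), (306, 237), (309, 231), (312, 236), (315, 237), (318, 238), (321, 236), (325, 236), (328, 192), (331, 229), (334, 231), (337, 221), (340, 226), (343, 227), (346, 228), (350, 224), (353, 224), (356, 218), (359, 210), (362, 208), (365, 206), (368, 202), (371, 203), (375, 190), (378, 192), (381, 201), (384, 200), (387, 193)]
[(109, 486), (112, 
[... 361 characters left out ...]
72), (209, 370), (212, 365), (215, 368), (218, 379), (221, 386), (225, 387), (228, 387), (231, 372), (234, 355), (237, 370), (240, 365), (243, 372), (246, 371), (250, 368), (253, 364), (256, 371), (259, 316), (262, 229), (265, 330), (268, 317), (271, 327), (275, 322), (278, 328), (281, 321), (284, 324), (287, 328), (290, 327), (293, 198), (296, 325), (300, 263), (303, 267), (306, 258), (309, 258), (312, 259), (315, 255), (318, 262), (321, 256), (325, 257), (328, 199), (331, 236), (334, 231), (337, 231), (340, 230), (343, 229), (346, 234), (350, 232), (353, 236), (356, 225), (359, 216), (362, 216), (365, 209), (368, 207), (371, 208), (375, 198), (378, 195), (381, 200), (384, 197), (387, 198)]
```

Run:
```python
from fit import *
ob=np.array([123,232,261,295,328])
def model(v,ph,h=.0098,r=.02):
    L=[pt(*v,.067,h)]
    for p in np.radians(ph): L.append(pt(*v,r-(r+h)*np.sin(p),-r+(r+h)*np.cos(p)))
    return np.array([proj(C,p)[1]/.64 for p in L])
for ph in ([0,30,60,90],[0,22.5,45,67.5],[-11,11,34,56],[0,18,36,54]):
  for h in (.0098,.0085):
    print(ph,h,"upright",model([-.0,.197,0],ph,h).round(0))
    # constrain z0 by seat: tip at socket (y=ys), lean th => elbow=seat+.15*(−sin th, cos th)
    ys=-.0016
    f=lambda q:model([q[0]-.15*np.sin(q[1]),.047+.15*np.cos(q[1])+.0,q[1]],ph,h)-ob
    r=least_squares(f,[0,0.]);print("  y_socket rel G %.4f lean %.2f deg"%(r.x[0],np.degrees(r.x[1])),r.fun.round(0))
```

```text
upright [129. 255. 297. 343. 381.]
lean+5deg [131. 275. 321. 367. 403.]
[0, 30, 60, 90] 0.0098 upright [129. 255. 312. 370. 403.]
  y_socket rel G -0.0129 lean -13.57 deg [  7. -25. -12.   9.  19.]
[0, 30, 60, 90] 0.0085 upright [132. 258. 312. 367. 399.]
  y_socket rel G -0.0095 lean -11.86 deg [  5. -22.  -9.   9.  17.]
[0, 22.5, 45, 67.5] 0.0098 upright [129. 255. 297. 343. 381.]
  y_socket rel G -0.0078 lean -8.28 deg [  3. -12.  -6.   3.  10.]
[0, 22.5, 45, 67.5] 0.0085 upright [132. 258. 298. 341. 377.]
  y_socket rel G -0.0045 lean -6.88 deg [ 2. -9. -4.  3.  8.]
[-11, 11, 34, 56] 0.0098 upright [129. 238. 274. 321. 363.]
  y_socket rel G -0.0045 lean -4.40 deg [  4. -10.  -8.   2.  11.]
[-11, 11, 34, 56] 0.0085 upright [132. 242. 276. 320. 360.]
  y_socket rel G -0.0006 lean -2.90 deg [ 2. -8. -6.  2.  9.]
[0, 18, 36, 54] 0.0098 upright [129. 255. 288. 325. 360.]
  y_socket rel G -0.0031 lean -4.56 deg [ 0. -1. -1.  0.  2.]
[0, 18, 36, 54] 0.0085 upright [132. 258. 289. 324. 357.]
  y_socket rel G 0.0001 lean -3.35 deg [-0.  1.  0. -0. -1.]
```

Run:
```python
from h import *
T=pose();G=T[:3,3]+.069*T[:3,2];print("G",G.round(4))
lean=-3.8;S=np.array([.613,.0106,.047])
x=T[:3,1]/np.linalg.norm(T[:3,1]);yaw=np.degrees(np.arctan2(x[1],x[0]));print("yaw",yaw)
def key(yaw,th,elbow): return T4(R.from_euler('ZX',[yaw,th],degrees=True).as_matrix(),elbow)
S[0]=G[0]  # in grip plane
K0=key(yaw,lean,[0,0,0]);K0[:3,3]=S+K0[:3,2]*.15
print("elbow",K0[:3,3].round(4))
TK=np.linalg.inv(T)@K0; np.save("TK.npy",TK); np.save("S.npy",S)
u=K0[:3,2]; print("lift dir tool",(T[:3,:3].T@u).round(3))
T1=T.copy();T1[:3,3]+=.10*u
K2=key(yaw,-90,[S[0],S[1],.172]);T2=K2@np.linalg.inv(TK)
n,E=row(T1,T2,14)
X=T1
for i in range(n):
    X=X@E;K=X@TK
    if i%2: print(X[:3,3].round(3),"elbow",K[:3,3].round(3),"lt",(K@[0,0,-.15,1])[:3].round(3),"st",(K@[0,.07,0,1])[:3].round(3))
```

```text
G [0.6129 0.0118 0.1575]
yaw 3.9611908514313496
elbow [0.6122 0.0205 0.1967]
lift dir tool [ 0.753 -0.    -0.659]
14 rows tr [0.314 0.    0.628] rot [-1.000e-03 -6.157e+00  1.000e-03]
[ 0.615 -0.017  0.301] elbow [0.611 0.037 0.279] lt [ 0.614 -0.005  0.135] st [0.606 0.104 0.26 ]
[ 0.614 -0.006  0.293] elbow [0.611 0.043 0.26 ] lt [ 0.616 -0.029  0.129] st [0.606 0.104 0.227]
[0.613 0.004 0.283] elbow [0.611 0.044 0.241] lt [ 0.617 -0.054  0.127] st [0.607 0.097 0.195]
[0.613 0.011 0.271] elbow [0.611 0.042 0.221] lt [ 0.619 -0.078  0.131] st [0.608 0.084 0.165]
[0.613 0.016 0.258] elbow [0.611 0.035 0.203] lt [ 0.621 -0.101  0.14 ] st [0.609 0.064 0.139]
[0.613 0.018 0.244] elbow [0.612 0.024 0.186] lt [ 0.622 -0.122  0.154] st [0.611 0.039 0.118]
[0.613 0.016 0.23 ] elbow [0.613 0.011 0.172] lt [ 0.623 -0.139  0.172] st [0.613 0.011 0.102]
```

Call:
drive_tool --plan '[{"translation": [0.75,0,-0.66],"delta_rot": [0,0,0],"fingers": 0},{"translation": [1.5,0,-1.32],"delta_rot": [0,0,0],"fingers": 0},{"translation": [1.5,0,-1.32],"delta_rot": [0,0,0],"fingers": 0},{"translation": [1.5,0,-1.32],"delta_rot": [0,0,0],"fingers": 0},{"translation": [1.5,0,-1.32],"delta_rot": [0,0,0],"fingers": 0},{"translation": [0.75,0,-0.66],"delta_rot": [0,0,0],"fingers": 0},{"translation": [0,0,0],"delta_rot": [0,0,0],"fingers": 0}]'

```text
t: 5.08
tcp_pos: [0.6167, -0.0305, 0.3093]
tcp_rot: [-0.278, 0.63, 0.676, 0.262]
wrist_force: [0.6, -0.8, -3.8]
finger_gap: 0.0164
finger_force: 50.0
```

Call:
drive_tool --plan '[{"translation": [0.314,0,0.628],"delta_rot": [0,-6.16,0],"fingers": 0},{"translation": [0.314,0,0.628],"delta_rot": [0,-6.16,0],"fingers": 0},{"translation": [0.314,0,0.628],"delta_rot": [0,-6.16,0],"fingers": 0},{"translation": [0.314,0,0.628],"delta_rot": [0,-6.16,0],"fingers": 0},{"translation": [0.314,0,0.628],"delta_rot": [0,-6.16,0],"fingers": 0},{"translation": [0.314,0,0.628],"delta_rot": [0,-6.16,0],"fingers": 0},{"translation": [0.314,0,0.628],"delta_rot": [0,-6.16,0],"fingers": 0},{"translation": [0.314,0,0.628],"delta_rot": [0,-6.16,0],"fingers": 0},{"translation": [0.314,0,0.628],"delta_rot": [0,-6.16,0],"fingers": 0},{"translation": [0.314,0,0.628],"delta_rot": [0,-6.16,0],"fingers": 0},{"translation": [0.314,0,0.628],"delta_rot": [0,-6.16,0],"fingers": 0},{"translation": [0.314,0,0.628],"delta_rot": [0,-6.16,0],"fingers": 0},{"translation": [0.314,0,0.628],"delta_rot": [0,-6.16,0],"fingers": 0},{"translation": [0.314,0,0.628],"delta_rot": [0,-6.16,0],"fingers": 0},{"translation": [0,0,0],"delta_rot": [0,0,0],"fingers": 0},{"translation": [0,0,0],"delta_rot": [0,0,0],"fingers": 0}]'

```text
t: 6.42
tcp_pos: [0.6117, 0.0171, 0.2278]
tcp_rot: [0.255, 0.638, 0.686, -0.241]
wrist_force: [0.0, 0.3, -3.1]
finger_gap: 0.0164
finger_force: 50.0
```

Run:
```python
from h import *
s=status.sense(); T=pose();TK=np.load("TK.npy");K=T@TK
print(s['t'],np.round(s['qpos'],2),s['finger_gap'],s['wrist_force'])
print("elbow",K[:3,3].round(4),"st",(K@[0,.07,0,1])[:3].round(4),"lt",(K@[0,0,-.15,1])[:3].round(4))
im=eyes.read_camera("wrist");cv2.imwrite("pics/w4.png",im[:,:,::-1]);np.save("pics/w4.npy",im)
sc=eyes.read_camera("scene");C=cam("wrist",s);Sc=cam("scene")
for p in [K[:3,3],(K@[0,.07,0,1])[:3],(K@[0,0,-.15,1])[:3],[.613,.0106,.081]]: print(proj(C,p).round(0),proj(Sc,p).round(0))
a=cv2.resize(im[:,:,::-1],(400,300)); b=cv2.resize(sc[150:225,195:295,::-1],(400,300),interpolation=cv2.INTER_CUBIC)
W=cv2.resize(im[110:290,136:376,::-1],(800,600))
cv2.imwrite("pics/m4.png",np.hstack([cv2.resize(im[100:384,130:380,::-1],(400,454)),cv2.resize(sc[130:260,185:300,::-1],(400,454),interpolation=cv2.INTER_CUBIC)]))
```

```text
6.4167 [ 0.31  0.52  1.73 -0.75  1.22  0.63] 0.016384587251908646 [ 0.01371582  0.34199201 -3.06524639]
elbow [0.6118 0.0113 0.1698] st [0.6114 0.0115 0.0998] lt [ 0.6224 -0.1383  0.1695]
[251. 200.] [244. 176.]
[252.  90.] [244. 191.]
[252. 302.] [284. 158.]
[255.  70.] [244. 195.]
```

View pics/m4.png

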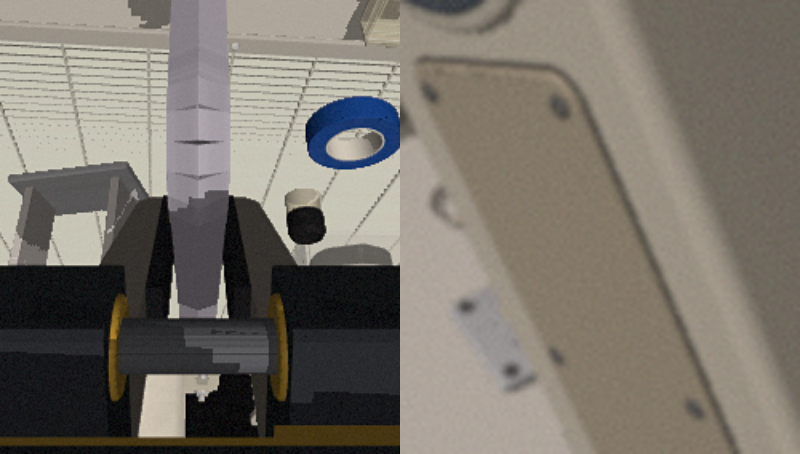

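Left pane: the key is held with its short arm down and the bend facets in view, no slip. The scene camera is blocked by the arm. I'll check the tip-to-head alignment numerically.

Run:
```python
from h import *
im=np.load("pics/w4.npy").astype(int).sum(2)
for r in range(20,136,5):
    print(r,' '.join('%3d'%(im[r,c:c+3].mean()/3) for c in range(215,297,3)))
```

```text
20 125 127 108  63  56  53  55  53  54  54  54  54  52  54  63  60  60  61  60  61  62  62  61  58 140 134 144 145
25 127 125 108  61  54  54  56  55  52  54  55  53  53  53  63  60  62  62  64  59  62  62  60  61 126 141 145 144
30 130 129  95  59  56  55  55  53  56  54  55  55  56  56  59  60  62  60  62  63  62  60  62  58 107 146 144 145
35  84  87  85  56  55  56  55  54  55  55  54  56  58  70  69  57  58  62  61  63  61  60  61  59  95 146 145 145
40  86  86  82  54  57  55  57  55  56  53  56  56  59  56  57  58  54  54  54  58  60  61  58  59  91 147 145 145
45  86  84  76  57  56  56  52  57  56  58  46  18  16  70  47  24  28  56  57  53  56  54  58  61  77 149 144 145
50  84  85  77  65  76  59  56  46  24  23  36  35  37  36  36  37  38  20  20  35  57  57  55  53  62 150 146 145
55  86  87  81  54  55  55  53  50  37  32  37  35  35  31  37  36  35  37  30  42  35  47  55  55  77 147 148 147
60  84  85  85  57  57  57  51  51  48  62  61  62  61  55  37  32  36  37  29  39  40  50  58  53  96 147 147 147
65  85  87  89  53  56  54  50  49  54  61  62  62  62  58  55  5
[... 967 characters left out ...]
 163
110 165  97  99  99  98  99  97 125 130 129 128 128 130 145 146 147 146 148 149 164 164 165 164 164 164 164 164 166
115 142 102  97  97  98  92 120 134 131 129 130 130 130 146 147 146 145 145 146 166 164 166 164 164 165 164 163 163
120 158 163 165 170 169 169 166 128 130 131 130 131 129 146 146 147 147 146 146 151 163 164 165 166 166 165 165 166
125 144 143 144 145 144 144 144 131 132 131 129 130 129 143 145 147 147 146 147 146 144 143 142 144 146 143 145 146
130 195 186 168 167 158 152 141 128 130 131 132 132 127 141 145 149 145 147 146 144 164 151 144 145 143 146 144 143
135 194 193 162 193 195 193 178 128 129 126 129 126 125 142 140 144 141 142 145 126 139 135 169 180 201 199 199 199
```

Run:
```python
from h import *
C=cam("wrist");T=pose();print(T[:3,3].round(4))
for u,v in [(255,35),(255,44.5),(224,50),(287,50),(255,74)]: print(u,v,at(C,u,v,.081).round(4))
for dy in (-.0208,-.018,-.015,-.012,-.009,0,.009,.012,.015,.018,.0208): print(dy,proj(C,[.613,.0106+dy,.081]).round(0))
for h in (-.0098,.0098): # tip corners
    K=T@np.load("TK.npy");print("tip",proj(C,(K@[0,.07,h*.7,1])[:3]).round(0),proj(C,(K@[0,.067,h,1])[:3]).round(0))
u=T[:3,:3].T
print("down tool",(u@[0,0,-1]).round(3),"y",(u@[0,1,0]).round(3),"x",(u@[1,0,0]).round(3))
```

```text
[0.6128 0.0161 0.23  ]
255 35 [0.6134 0.0291 0.081 ]
255 44.5 [0.6138 0.0238 0.081 ]
224 50 [0.5972 0.0195 0.081 ]
287 50 [0.6315 0.0219 0.081 ]
255 74 [0.6152 0.0055 0.081 ]
-0.0208 [250.  96.]
-0.018 [250.  92.]
-0.015 [250.  88.]
-0.012 [251.  84.]
-0.009 [251.  79.]
0 [252.  66.]
0.009 [253.  52.]
0.012 [253.  47.]
0.015 [254.  41.]
0.018 [254.  36.]
0.0208 [254.  31.]
tip [252. 100.] [252. 108.]
tip [252.  79.] [252.  78.]
down tool [0.656 0.    0.754] y [ 0.753  0.069 -0.655] x [-0.052  0.998  0.045]
```

Estimated from the pixels, the socket is at about (0.614, 0.009) and the tip about (0.613, 0.0105), so I shift slightly and descend 3 cm.

Call:
drive_tool --plan '[{"translation": [-0.11,0.06,0.1],"delta_rot": [0,0,0],"fingers": 0},{"translation": [0.66,0,0.75],"delta_rot": [0,0,0],"fingers": 0},{"translation": [0.33,0,0.375],"delta_rot": [0,0,0],"fingers": 0},{"translation": [0.33,0,0.375],"delta_rot": [0,0,0],"fingers": 0},{"translation": [0.33,0,0.375],"delta_rot": [0,0,0],"fingers": 0},{"translation": [0.33,0,0.375],"delta_rot": [0,0,0],"fingers": 0},{"translation": [0,0,0],"delta_rot": [0,0,0],"fingers": 0},{"translation": [0,0,0],"delta_rot": [0,0,0],"fingers": 0},{"translation": [0,0,0],"delta_rot": [0,0,0],"fingers": 0}]'

```text
t: 7.27
tcp_pos: [0.6133, 0.0151, 0.1995]
tcp_rot: [0.257, 0.639, 0.684, -0.24]
wrist_force: [-0.9, 3.3, -3.4]
finger_gap: 0.0164
finger_force: 50.0
```

Call:
drive_tool --plan '[{"translation": [0.33,0,0.375],"delta_rot": [0,0,0],"fingers": 0},{"translation": [0.33,0,0.375],"delta_rot": [0,0,0],"fingers": 0},{"translation": [0.33,0,0.375],"delta_rot": [0,0,0],"fingers": 0},{"translation": [0.33,0,0.375],"delta_rot": [0,0,0],"fingers": 0},{"translation": [0,0,0],"delta_rot": [0,0,0],"fingers": 0},{"translation": [0,0,0],"delta_rot": [0,0,0],"fingers": 0},{"translation": [0,0,0],"delta_rot": [0,0,0],"fingers": 0}]'

```text
t: 7.85
tcp_pos: [0.6131, 0.0157, 0.1788]
tcp_rot: [0.257, 0.639, 0.685, -0.24]
wrist_force: [-1.7, 7.3, -5.3]
finger_gap: 0.0165
finger_force: 50.0
```

Run:
```python
from h import *
s=status.sense();T=pose();K=T@np.load("TK.npy")
print(T[:3,3].round(4),K[:3,3].round(4),"st",(K@[0,.07,0,1])[:3].round(4),np.round(s['wrist_force'],1),np.round(s['wrist_torque'],2))
```

```text
[0.6131 0.0157 0.1788] [0.6134 0.01   0.1208] st [0.6134 0.0101 0.0508] [-1.7  7.3 -5.3] [ 2.26  0.34 -0.1 ]
```

Call:
drive_tool --plan '[{"translation": [0.2,0,0.1],"delta_rot": [0,0,0],"fingers": 0},{"translation": [0.2,0,0.2],"delta_rot": [0,0,0],"fingers": 0},{"translation": [0.13,0,0.15],"delta_rot": [0,0,0],"fingers": 0},{"translation": [0,0,0],"delta_rot": [0,0,0],"fingers": 0},{"translation": [0,0,0],"delta_rot": [0,0,0],"fingers": 0}]'

```text
t: 8.27
tcp_pos: [0.6133, 0.016, 0.1731]
tcp_rot: [0.257, 0.639, 0.684, -0.24]
wrist_force: [-2.7, 3.6, 1.4]
finger_gap: 0.0166
finger_force: 50.0
```

Run:
```python
from h import *
s=status.sense();T=pose();K=T@np.load("TK.npy")
print(T[:3,3].round(4),K[:3,3].round(4),"st",(K@[0,.07,0,1])[:3].round(4),np.round(s['wrist_force'],1),np.round(s['wrist_torque'],2))
G=T[:3,3]+.069*T[:3,2];print("G",G.round(4))
back=T.copy();back[:3,3]-=.11*T[:3,2]
print(back[:3,3].round(3),(K@[0,0,-.072,1])[:3].round(4))
# then top-down above long arm at 72..100 mm from elbow
```

```text
[0.6133 0.016  0.1731] [0.6136 0.0101 0.1151] st [0.6136 0.0101 0.0451] [-2.7  3.6  1.4] [ 1.15  0.41 -0.21]
G [ 0.6165 -0.0294  0.1212]
[0.608 0.088 0.256] [ 0.6186 -0.0617  0.1152]
```

Call:
drive_tool --plan '[{"translation": [0,0,0],"delta_rot": [0,0,0],"fingers": 0.6},{"translation": [0,0,0],"delta_rot": [0,0,0],"fingers": 0.6},{"translation": [0,0,0],"delta_rot": [0,0,0],"fingers": 0.6},{"translation": [0,0,0],"delta_rot": [0,0,0],"fingers": 0.6},{"translation": [0,0,0],"delta_rot": [0,0,0],"fingers": 0.7},{"translation": [0,0,-1.5],"delta_rot": [0,0,0],"fingers": 0.7},{"translation": [0,0,-3],"delta_rot": [0,0,0],"fingers": 0.7},{"translation": [0,0,-3.5],"delta_rot": [0,0,0],"fingers": 0.7},{"translation": [0,0,-3],"delta_rot": [0,0,0],"fingers": 0.7},{"translation": [0,0,0],"delta_rot": [0,0,0],"fingers": 0.7}]'

```text
t: 9.1
tcp_pos: [0.6101, 0.0923, 0.2611]
tcp_rot: [0.259, 0.639, 0.685, -0.236]
wrist_force: [1.3, 0.0, -0.1]
finger_gap: 0.0642
finger_force: 0.0
```

Run:
```python
from h import *
s=status.sense();print(s['finger_gap'],s['t']);T=pose();print(T[:3,3].round(3))
P=[.6186,-.0617,.115]
n,E=row(T,tool(4,0,[P[0],P[1],.205]),9)
X=T
for i in range(n):
    X=X@E
    if i%2==0: print(X[:3,3].round(3),(X@[0,0,.088,1])[:3].round(3))
```

```text
0.06420007932123853 9.1
[0.61  0.092 0.261]
9 rows tr [-1.669 -0.025  0.544] rot [ 0.049  4.563 -0.005]
[0.611 0.076 0.268] [0.615 0.024 0.197]
[0.613 0.042 0.278] [0.616 0.002 0.2  ]
[0.615 0.008 0.282] [ 0.617 -0.02   0.199]
[ 0.617 -0.027  0.281] [ 0.618 -0.041  0.194]
[ 0.619 -0.062  0.274] [ 0.619 -0.062  0.186]
```

Call:
drive_tool --plan '[{"translation": [-1.67,-0.02,0.54],"delta_rot": [0,4.56,0],"fingers": 0.7},{"translation": [-1.67,-0.02,0.54],"delta_rot": [0,4.56,0],"fingers": 0.7},{"translation": [-1.67,-0.02,0.54],"delta_rot": [0,4.56,0],"fingers": 0.7},{"translation": [-1.67,-0.02,0.54],"delta_rot": [0,4.56,0],"fingers": 0.7},{"translation": [-1.67,-0.02,0.54],"delta_rot": [0,4.56,0],"fingers": 0.7},{"translation": [-1.67,-0.02,0.54],"delta_rot": [0,4.56,0],"fingers": 0.7},{"translation": [-1.67,-0.02,0.54],"delta_rot": [0,4.56,0],"fingers": 0.7},{"translation": [-1.67,-0.02,0.54],"delta_rot": [0,4.56,0],"fingers": 0.7},{"translation": [-1.67,-0.02,0.54],"delta_rot": [0,4.56,0],"fingers": 0.7},{"translation": [0,0,0],"delta_rot": [0,0,0],"fingers": 0.7},{"translation": [0,0,0],"delta_rot": [0,0,0],"fingers": 0.7}]'

```text
t: 10.02
tcp_pos: [0.6168, -0.0672, 0.2694]
tcp_rot: [0.001, 0.684, 0.73, -0.002]
wrist_force: [0.0, 1.1, 0.5]
finger_gap: 0.064
finger_force: 0.0
```

Run:
```python
from h import *
s=status.sense();T=pose();print(s['t'],T.round(3))
im=eyes.read_camera("wrist"); np.save("pics/w5.npy",im)
cv2.imwrite("pics/w5.png",cv2.resize(im[:,:,::-1],(800,600)))
C=cam("wrist",s)
for p in [(.6136,.0101,.117),(.6186,-.0617,.117),(.6238,-.139,.117),(.6136,.0101,.081)]: print(p,proj(C,p)/.64)
```

```text
10.0167 [[-0.066  0.998 -0.     0.617]
 [ 0.998  0.066 -0.004 -0.067]
 [-0.004 -0.001 -1.     0.269]
 [ 0.     0.     0.     1.   ]]
(0.6136, 0.0101, 0.117) [399.12671232 150.78982237]
(0.6186, -0.0617, 0.117) [399.22790556 307.43117222]
(0.6238, -0.139, 0.117) [398.96874309 451.23335663]
(0.6136, 0.0101, 0.081) [398.77602565 152.66845818]
```

View pics/w5.png

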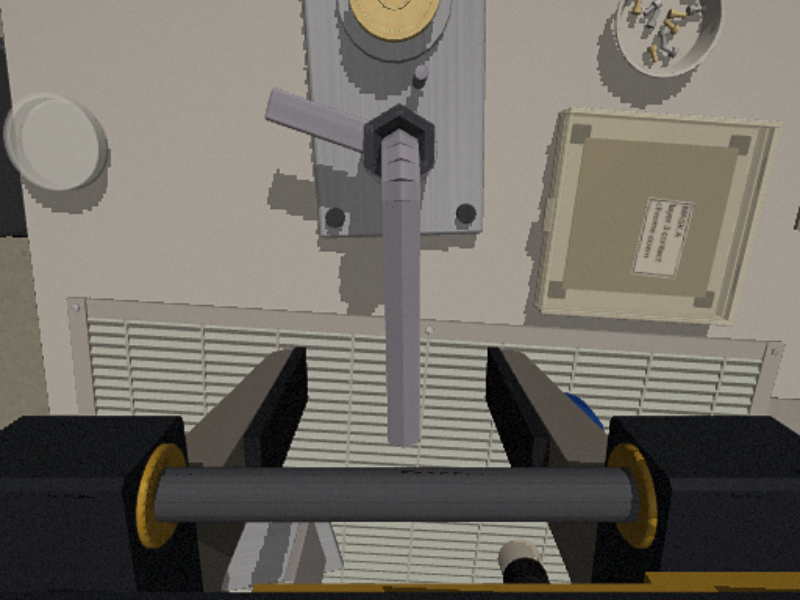

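Key is seated: elbow over the head at (399,148), tip at (403,443), and the clamp finger out toward the robot. I descend onto the arm 72 mm from the elbow and grip.

Call:
drive_tool --plan '[{"translation": [0.8,0.2,1.5],"delta_rot": [0,0,0],"fingers": 0.7},{"translation": [0,0,2.5],"delta_rot": [0,0,0],"fingers": 0.7},{"translation": [0,0,2.5],"delta_rot": [0,0,0],"fingers": 0.7},{"translation": [0,0,1.8],"delta_rot": [0,0,0],"fingers": 0.7},{"translation": [0,0,0],"delta_rot": [0,0,0],"fingers": 0},{"translation": [0,0,0],"delta_rot": [0,0,0],"fingers": 0},{"translation": [0,0,0],"delta_rot": [0,0,0],"fingers": 0},{"translation": [0,0,0],"delta_rot": [0,0,0],"fingers": 0},{"translation": [0,0,0],"delta_rot": [0,0,0],"fingers": 0},{"translation": [0,0,0],"delta_rot": [0,0,0],"fingers": 0},{"translation": [0,0,0],"delta_rot": [0,0,0],"fingers": 0},{"translation": [0,0,0],"delta_rot": [0,0,0],"fingers": 0},{"translation": [0,0,0],"delta_rot": [0,0,0],"fingers": 0},{"translation": [0,0,0],"delta_rot": [0,0,0],"fingers": 0}]' --squeeze 40

```text
t: 11.23
tcp_pos: [0.6186, -0.0581, 0.1867]
tcp_rot: [0.001, 0.682, 0.731, -0.001]
wrist_force: [-2.2, -2.7, 3.1]
finger_gap: 0.0165
finger_force: 40.0
```

Run:
```python
from h import *
s=status.sense();T=pose();print(s['t'],T.round(4),s['finger_gap'],s['finger_force'],np.round(s['wrist_force'],1),np.round(s['wrist_torque'],2))
S=np.array([.6135,.012]);print("G-S",(T[:2,3]-S).round(4),np.linalg.norm(T[:2,3]-S), (T[:3,:3].T@np.r_[S-T[:2,3],0]).round(4))
c=T4(np.eye(3),[*S,0]);Rt=T4(R.from_euler('z',-5,degrees=True).as_matrix(),[0,0,0])
row(T,c@Rt@np.linalg.inv(c)@T,1)
```

```text
11.2333 [[-6.890e-02  9.976e-01  3.000e-04  6.186e-01]
 [ 9.976e-01  6.890e-02 -3.600e-03 -5.810e-02]
 [-3.600e-03  1.000e-04 -1.000e+00  1.867e-01]
 [ 0.000e+00  0.000e+00  0.000e+00  1.000e+00]] 0.016486764267108444 39.98703747522086 [-2.2 -2.7  3.1] [-0.33  0.17  0.06]
G-S [ 0.0051 -0.0701] 0.07033428150636517 [ 0.0703 -0.0003 -0.0003]
1 rows tr [ 0.024 -0.613 -0.   ] rot [ 0.018 -0.     5.   ]
```

Call:
drive_tool --plan '[{"translation": [0.017,-0.49,0],"delta_rot": [0,0,4],"fingers": 0},{"translation": [0.017,-0.49,0],"delta_rot": [0,0,4],"fingers": 0},{"translation": [0.017,-0.49,0],"delta_rot": [0,0,4],"fingers": 0},{"translation": [0.017,-0.49,0],"delta_rot": [0,0,4],"fingers": 0},{"translation": [0.017,-0.49,0],"delta_rot": [0,0,4],"fingers": 0}]'

```text
t: 11.65
tcp_pos: [0.5963, -0.0559, 0.1878]
tcp_rot: [0.004, 0.799, 0.601, 0.001]
wrist_force: [3.1, -3.5, 4.3]
finger_gap: 0.0171
finger_force: 41.0
```

```bash
cat > st.py <<'E'
from h import *
s=status.sense();T=pose();S=np.array([.6135,.012])
d=T[:2,3]-S;a=np.degrees(np.arctan2(d[1],d[0]));f=T[:3,:3].T@np.array(s['wrist_force'])
print("t %.2f"%s['t'],T[:3,3].round(4),"angle long arm %.1f tool y yaw %.1f"%(a,np.degrees(np.arctan2(T[1,1],T[0,1]))),"r %.4f"%np.hypot(*d),"F tool",f.round(1),"Tq",np.round(s['wrist_torque'],2),"gap",round(s['finger_gap'],4))
print("pivot in tool",(T[:3,:3].T@np.r_[S-T[:2,3],0]).round(4),np.round(s['qpos'],2))
E
python3 st.py
```

```text
t 11.65 [ 0.5963 -0.0559  0.1878] angle long arm -104.2 tool y yaw -16.2 r 0.0700 F tool [-2.5  4.  -4.3] Tq [-0.64 -0.77  0.84] gap 0.0171
pivot in tool [ 0.07   -0.0023 -0.0002] [-0.09  0.44  1.79 -0.01  0.91  0.19]
```

Call:
drive_tool --plan '[{"translation": [0.017,-0.49,0],"delta_rot": [0,0,4],"fingers": 0},{"translation": [0.017,-0.49,0],"delta_rot": [0,0,4],"fingers": 0},{"translation": [0.017,-0.49,0],"delta_rot": [0,0,4],"fingers": 0},{"translation": [0.017,-0.49,0],"delta_rot": [0,0,4],"fingers": 0},{"translation": [0.017,-0.49,0],"delta_rot": [0,0,4],"fingers": 0},{"translation": [0.017,-0.49,0],"delta_rot": [0,0,4],"fingers": 0},{"translation": [0.017,-0.49,0],"delta_rot": [0,0,4],"fingers": 0},{"translation": [0.017,-0.49,0],"delta_rot": [0,0,4],"fingers": 0},{"translation": [0.017,-0.49,0],"delta_rot": [0,0,4],"fingers": 0},{"translation": [0.017,-0.49,0],"delta_rot": [0,0,4],"fingers": 0}]'

```text
t: 12.48
tcp_pos: [0.5551, -0.0288, 0.1875]
tcp_rot: [0.003, 0.957, 0.291, -0.001]
wrist_force: [-7.2, -11.2, 15.4]
finger_gap: 0.0167
finger_force: 40.8
```

```bash
python3 st.py
```

```text
t 12.48 [ 0.5551 -0.0288  0.1875] angle long arm -145.1 tool y yaw -56.1 r 0.0712 F tool [-12.3   5.4 -15.4] Tq [-2.21  1.12  0.79] gap 0.0167
pivot in tool [ 0.0712 -0.0013 -0.0003] [-0.05  0.39  1.88 -0.01  0.88  0.93]
```

Call:
drive_tool --plan '[{"translation": [-0.02,-0.49,-0.03],"delta_rot": [0,0,4],"fingers": 0},{"translation": [-0.02,-0.49,-0.03],"delta_rot": [0,0,4],"fingers": 0},{"translation": [0,-0.37,0],"delta_rot": [0,0,3],"fingers": 0},{"translation": [0,-0.37,0],"delta_rot": [0,0,3],"fingers": 0},{"translation": [0,0,0],"delta_rot": [0,0,0],"fingers": 0}]'

```text
t: 12.9
tcp_pos: [0.546, -0.0128, 0.1875]
tcp_rot: [0.002, 0.985, 0.173, -0.001]
wrist_force: [-6.2, -6.5, 10.8]
finger_gap: 0.0166
finger_force: 40.4
```

```bash
python3 st.py
```

```text
t 12.90 [ 0.546  -0.0128  0.1875] angle long arm -159.8 tool y yaw -70.1 r 0.0719 F tool [ -8.    4.1 -10.7] Tq [-1.27  1.13  0.62] gap 0.0166
pivot in tool [ 0.0719 -0.0004 -0.0002] [-0.02  0.37  1.9  -0.01  0.87  1.2 ]
```

Call:
drive_tool --plan '[{"translation": [0,-0.245,0],"delta_rot": [0,0,2],"fingers": 0},{"translation": [0,-0.245,0],"delta_rot": [0,0,2],"fingers": 0},{"translation": [0,0,0],"delta_rot": [0,0,0],"fingers": 0},{"translation": [0,0,0],"delta_rot": [0,0,0],"fingers": 0}]'

```text
t: 13.23
tcp_pos: [0.5443, -0.0083, 0.1874]
tcp_rot: [0.002, 0.99, 0.14, -0.001]
wrist_force: [-6.9, -5.6, 12.5]
finger_gap: 0.0164
finger_force: 40.4
```

```bash
python3 st.py
```

```text
t 13.23 [ 0.5443 -0.0083  0.1874] angle long arm -163.6 tool y yaw -74.0 r 0.0721 F tool [ -8.2   3.5 -12.5] Tq [-1.13  1.31  0.58] gap 0.0164
pivot in tool [ 0.0721 -0.0004 -0.0002] [-0.02  0.37  1.9  -0.01  0.87  1.28]
```

Call:
drive_tool --plan '[{"translation": [0,-0.245,0],"delta_rot": [0,0,2],"fingers": 0},{"translation": [0,-0.245,0],"delta_rot": [0,0,2],"fingers": 0},{"translation": [0,0,0],"delta_rot": [0,0,0],"fingers": 0},{"translation": [0,0,0],"delta_rot": [0,0,0],"fingers": 0}]'

```text
t: 13.57
tcp_pos: [0.5429, -0.0036, 0.1874]
tcp_rot: [0.002, 0.994, 0.105, -0.001]
wrist_force: [-7.0, -6.3, 11.5]
finger_gap: 0.0165
finger_force: 40.5
```

```bash
python3 st.py
```

```text
t 13.57 [ 0.5429 -0.0036  0.1874] angle long arm -167.5 tool y yaw -78.0 r 0.0723 F tool [ -8.2   4.8 -11.4] Tq [-1.18  1.35  0.65] gap 0.0165
pivot in tool [ 0.0723 -0.0006 -0.0002] [-0.01  0.37  1.91 -0.01  0.87  1.36]
```

Call:
drive_tool --plan '[{"translation": [0,-0.245,0],"delta_rot": [0,0,2],"fingers": 0},{"translation": [0,-0.245,0],"delta_rot": [0,0,2],"fingers": 0},{"translation": [0,0,0],"delta_rot": [0,0,0],"fingers": 0},{"translation": [0,0,0],"delta_rot": [0,0,0],"fingers": 0}]'

```text
t: 13.9
tcp_pos: [0.5422, 0.0001, 0.1874]
tcp_rot: [0.004, 0.997, 0.071, -0.001]
wrist_force: [-7.2, -12.9, 13.1]
finger_gap: 0.0167
finger_force: 41.3
```

```bash
python3 st.py
```

```text
t 13.90 [5.422e-01 1.000e-04 1.874e-01] angle long arm -170.5 tool y yaw -81.9 r 0.0723 F tool [ -9.   11.8 -13. ] Tq [-2.45  1.32  0.85] gap 0.0167
pivot in tool [ 0.0723 -0.0017 -0.0002] [ 0.    0.37  1.91 -0.01  0.87  1.44]
```

Call:
drive_tool --plan '[{"translation": [0,-0.25,0],"delta_rot": [0,0,1.5],"fingers": 0},{"translation": [0,0,0],"delta_rot": [0,0,0],"fingers": 0},{"translation": [0,0,0],"delta_rot": [0,0,0],"fingers": 0}]'

```text
t: 14.15
tcp_pos: [0.542, 0.0018, 0.1875]
tcp_rot: [0.004, 0.998, 0.058, -0.001]
wrist_force: [-5.5, -17.6, 12.1]
finger_gap: 0.017
finger_force: 41.2
```

```bash
python3 st.py
python3 - <<'E'
from h import *
im=eyes.read_camera("wrist"); np.save("pics/w6.npy",im)
cv2.imwrite("pics/w6.png",cv2.resize(im[:,:,::-1],(640,480)))
E
```

```text
t 14.15 [0.542  0.0018 0.1875] angle long arm -171.9 tool y yaw -83.4 r 0.0722 F tool [ -7.5  16.9 -11.9] Tq [-3.38  1.2   0.85] gap 0.017
pivot in tool [ 0.0722 -0.0019 -0.0002] [ 0.    0.37  1.91 -0.01  0.87  1.47]
```

View pics/w6.png

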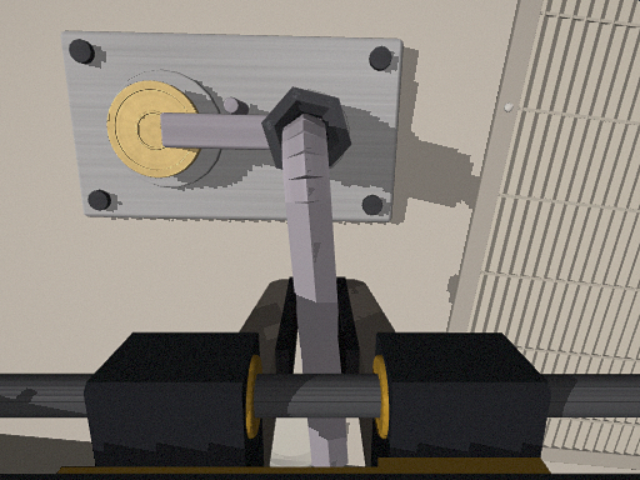

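Finger (160–270,130) lies over the chuck against its pin, and torque has risen to about 2 N·m, so the screw is at its stop. I relax the torque, then lift.

Call:
drive_tool --plan '[{"translation": [-0.05,0.25,-0.05],"delta_rot": [0,0,-2],"fingers": 0},{"translation": [-0.05,0.2,-0.05],"delta_rot": [0,0,-2],"fingers": 0},{"translation": [0,0,0],"delta_rot": [0,0,0],"fingers": 0},{"translation": [0,0,0],"delta_rot": [0,0,0],"fingers": 0}]' --squeeze 50

```text
t: 14.53
tcp_pos: [0.5427, -0.0015, 0.1882]
tcp_rot: [0.003, 0.996, 0.092, 0.0]
wrist_force: [-0.4, -8.8, 1.8]
finger_gap: 0.0167
finger_force: 50.2
```

```bash
python3 st.py
```

```text
t 14.53 [ 0.5427 -0.0015  0.1882] angle long arm -169.2 tool y yaw -79.4 r 0.0721 F tool [-2.   8.6 -1.8] Tq [-1.68  0.13  0.6 ] gap 0.0167
pivot in tool [ 0.0721 -0.0002 -0.    ] [-0.    0.37  1.91 -0.01  0.86  1.39]
```

Call:
drive_tool --plan '[{"translation": [0,0.2,0],"delta_rot": [0,0,-1.5],"fingers": 0},{"translation": [0,0,0],"delta_rot": [0,0,0],"fingers": 0},{"translation": [0,0,0],"delta_rot": [0,0,0],"fingers": 0}]'

```text
t: 14.78
tcp_pos: [0.543, -0.0029, 0.1881]
tcp_rot: [0.002, 0.995, 0.104, 0.0]
wrist_force: [-0.7, -6.9, 3.5]
finger_gap: 0.0165
finger_force: 50.1
```

```bash
python3 st.py
```

```text
t 14.78 [ 0.543  -0.0029  0.1881] angle long arm -168.1 tool y yaw -78.0 r 0.0721 F tool [-2.1  6.6 -3.5] Tq [-1.28  0.2   0.57] gap 0.0165
pivot in tool [ 0.0721  0.0001 -0.    ] [-0.01  0.37  1.91 -0.01  0.87  1.36]
```

Call:
drive_tool --plan '[{"translation": [0,0.25,-0.02],"delta_rot": [0,0,-2],"fingers": 0},{"translation": [0,0.1,0],"delta_rot": [0,0,-1],"fingers": 0},{"translation": [0,0,0],"delta_rot": [0,0,0],"fingers": 0},{"translation": [0,0,0],"delta_rot": [0,0,0],"fingers": 0}]'

```text
t: 15.12
tcp_pos: [0.5436, -0.0056, 0.1881]
tcp_rot: [0.002, 0.992, 0.13, 0.0]
wrist_force: [0.4, -1.8, -0.3]
finger_gap: 0.0163
finger_force: 49.9
```

```bash
python3 st.py
```

```text
t 15.12 [ 0.5436 -0.0056  0.1881] angle long arm -165.9 tool y yaw -75.1 r 0.0721 F tool [-0.1  1.9  0.3] Tq [-0.58 -0.06  0.2 ] gap 0.0163
pivot in tool [ 0.0721  0.001  -0.    ] [-0.01  0.37  1.91 -0.    0.87  1.3 ]
```

Call:
drive_tool --plan '[{"translation": [0,0,-0.7],"delta_rot": [0,0,0],"fingers": 0},{"translation": [0,0,-1.5],"delta_rot": [0,0,0],"fingers": 0},{"translation": [0,0,-2],"delta_rot": [0,0,0],"fingers": 0},{"translation": [0,0,-2],"delta_rot": [0,0,0],"fingers": 0},{"translation": [0,0,-1.8],"delta_rot": [0,0,0],"fingers": 0},{"translation": [0,0,0],"delta_rot": [0,0,0],"fingers": 0},{"translation": [0,0,0],"delta_rot": [0,0,0],"fingers": 0}]'

```text
t: 15.7
tcp_pos: [0.5435, -0.0049, 0.2682]
tcp_rot: [0.001, 0.992, 0.13, 0.0]
wrist_force: [-0.6, -0.5, -4.6]
finger_gap: 0.0167
finger_force: 50.0
```

```bash
python3 st.py
python3 - <<'E'
from h import *
s=status.sense();im=eyes.read_camera("wrist"); np.save("pics/w7.npy",im);C=cam("wrist",s);T=pose()
g=im.astype(int).sum(2)//3
for r in range(40,230,15): print(r,' '.join('%3d'%g[r,c] for c in range(215,297,3)))
P=T[:3,3]+.069*T[:3,2]
for a in (-.03,0,.052,.072): print(a,proj(C,P+a*T[:3,0]).round(1))
# to rest hover: tool z down, key dir from elbow->tip = -tool x ; want tool x along rest axis 17.5deg
z=T[2,3];a=np.radians(17.5)
x=np.array([np.cos(a),np.sin(a),0]);zz=np.array([0,0,-1.]);y=np.cross(zz,x)
row(T,T4(np.c_[x,y,zz],[.524,-.291,z]))
E
```

```text
t 15.70 [ 0.5435 -0.0049  0.2682] angle long arm -166.4 tool y yaw -75.1 r 0.0720 F tool [-0.7  0.3  4.6] Tq [-0.04  0.    0.04] gap 0.0167
pivot in tool [0.072  0.0016 0.    ] [-0.01  0.26  1.84 -0.    1.03  1.3 ]
40 172 169 170 170 169 170 166 167 166 168 168 167 167 170 171 168 167 169 170 167 168 168 170 170 172 167 168 167
55 154 150 155 152 155 157 157 156 154 152 150 154 156 157 156 156 161 161 158 155 159 157 154 146 151 134 144 174
70 153 153 148 150 148 147 153 155 157 156 157 158 159 158 163 160 159 159 155 158 157 160 156 159 158 155 165  60
85  44  64 100 153 153 153 157 157 126 114  61  60  66  60  60  95 154 156 154 154 155 158 155 159 159 155 155 155
100 134 135 137 136 139  59  60  75 119 137 133 132 141  90  90  81  95  70  66  61  99 100 102 102 102 104 154 152
115 100  99  95  99 100 166  55 159 151 145 146 145 153  81  98  96  98  96  99  76  60  97 100 104 101 102 100 102
130 155 152 153 149 155 157 154 162 158 154 159 156 157  77 106 102 102 101 103 101 102 101  99 101 102  99 101 101
145 154 153 152 150 150 150 149 159 157 151 152 151 157 103 103 100  96  99 103 154 152 154 152  95 155  95 102 101
160 169 169 172 171 175 172 174 146 143 132 120 101 108  67  66  93  94  97  96 157 155 153  54  57  59 100 100  78
175 168 173 172 169 169 170 171 144 147 146 148 149 146  92  94  97  96  95  97 174 171 171 170 171 171 171 172 171
190 172 167 172 170 173 170 173 143 146 147 146 146 145  94  94  94  97  95  97 174 173 172 171 169 168 172 171 169
205 169 173 168 171 168 172 174 140 148 144 146 148 145  92  94  94  96  95  97 172 171 171 168 171 172 171 170 170
220 173 171 171 172 169 172 176 161 145 146 145 147 147  92  97  93  92  95  94 178 171 171 171 171 171 172 173 171
-0.03 [252.  306.4]
0 [252.  254.6]
0.052 [252.  152.6]
0.072 [252.  108.5]
8 rows tr [-1.216  3.371  0.006] rot [ 0.019  0.01  -0.322]
```

Call:
drive_tool --plan '[{"translation": [-0.6,1.7,0],"delta_rot": [0,0,-0.32],"fingers": 0},{"translation": [-1.22,3.37,0],"delta_rot": [0,0,-0.32],"fingers": 0},{"translation": [-1.22,3.37,0],"delta_rot": [0,0,-0.32],"fingers": 0},{"translation": [-1.22,3.37,0],"delta_rot": [0,0,-0.32],"fingers": 0},{"translation": [-1.22,3.37,0],"delta_rot": [0,0,-0.32],"fingers": 0},{"translation": [-1.22,3.37,0],"delta_rot": [0,0,-0.32],"fingers": 0},{"translation": [-1.22,3.37,0],"delta_rot": [0,0,-0.32],"fingers": 0},{"translation": [-1.22,3.37,0],"delta_rot": [0,0,-0.32],"fingers": 0},{"translation": [-0.6,1.7,0],"delta_rot": [0,0,0],"fingers": 0},{"translation": [0,0,0],"delta_rot": [0,0,0],"fingers": 0},{"translation": [0,0,0],"delta_rot": [0,0,0],"fingers": 0},{"translation": [0,0,0],"delta_rot": [0,0,0],"fingers": 0}]'

```text
t: 16.75
tcp_pos: [0.5248, -0.2907, 0.2674]
tcp_rot: [0.001, 0.988, 0.152, -0.001]
wrist_force: [0.6, 0.4, -3.5]
finger_gap: 0.0167
finger_force: 50.0
```

Run:
```python
from h import *
s=status.sense();T=pose();print(s['t'],T.round(4))
im=eyes.read_camera("wrist"); np.save("pics/w8.npy",im);C=cam("wrist",s)
tp=eyes.read_camera("top");np.save("pics/top8.npy",tp);sc=eyes.read_camera("scene");np.save("pics/sc8.npy",sc)
left=cv2.resize(im[20:320,90:420,::-1],(660,600))
r=np.vstack([cv2.resize(tp[195:230,308:348,::-1],(140,300)),cv2.resize(sc[150:200,310:365,::-1],(140,300))])
cv2.imwrite("pics/m8.png",np.hstack([left,r]))
f=lambda p:(((proj(C,p)-[90,20])*2).round(0))
a=np.radians(17.5);c=np.array([.524,-.291,0]);x=np.array([np.cos(a),np.sin(a),0]);y=np.array([-x[1],x[0],0])
for sx in (-.04,.04):
  for sy in (-.01,.01): print("fork",sx,sy,f(c+x*sx+y*sy+[0,0,.101]))
for b in (.055,-.055):
  for d in (.035,-.035): print("base",b,d,f(c+x*b+y*d+[0,0,.014]))
```

```text
16.75 [[ 9.538e-01  3.005e-01 -2.000e-03  5.248e-01]
 [ 3.005e-01 -9.538e-01 -1.500e-03 -2.907e-01]
 [-2.400e-03  8.000e-04 -1.000e+00  2.674e-01]
 [ 0.000e+00  0.000e+00  0.000e+00  1.000e+00]]
fork -0.04 -0.01 [349. 455.]
fork -0.04 0.01 [300. 455.]
fork 0.04 -0.01 [351. 262.]
fork 0.04 0.01 [299. 262.]
base 0.055 0.035 [256. 209.]
base 0.055 -0.035 [394. 209.]
base -0.055 0.035 [261. 414.]
base -0.055 -0.035 [389. 414.]
```

View pics/m8.png

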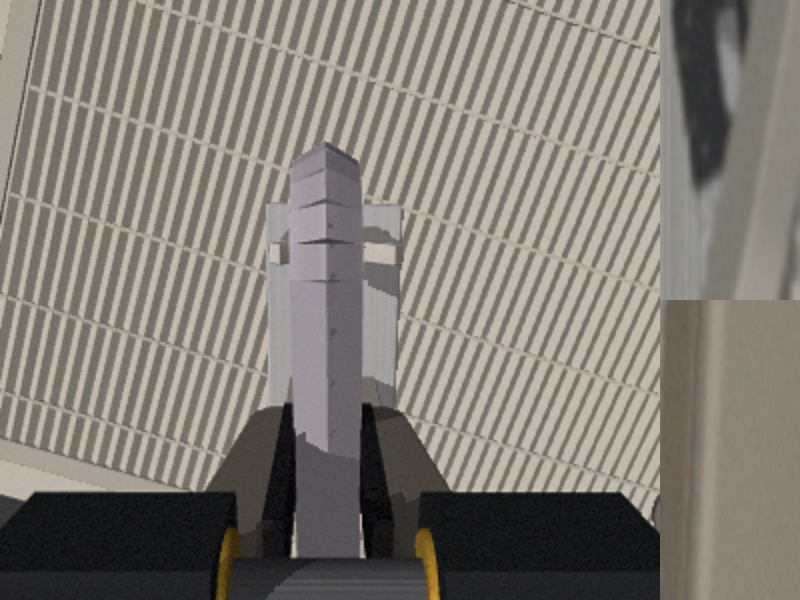

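Wrist view: the rest base edge at (267–403,204) and fork top at (271–396,253) lie about 3 mm to the right of and beyond my estimate. The key runs down column 327, aligned with the slots. I shift and lower.

Call:
drive_tool --plan '[{"translation": [0.3,0.3,1],"delta_rot": [0,0,0.3],"fingers": 0},{"translation": [0,0,2],"delta_rot": [0,0,0],"fingers": 0},{"translation": [0,0,2],"delta_rot": [0,0,0],"fingers": 0},{"translation": [0,0,1.5],"delta_rot": [0,0,0],"fingers": 0},{"translation": [0,0,1],"delta_rot": [0,0,0],"fingers": 0},{"translation": [0,0,0],"delta_rot": [0,0,0],"fingers": 0},{"translation": [0,0,0],"delta_rot": [0,0,0],"fingers": 0}]'

```text
t: 17.48
tcp_pos: [0.5293, -0.2935, 0.1936]
tcp_rot: [0.001, 0.989, 0.15, -0.0]
wrist_force: [-0.3, -0.5, -2.5]
finger_gap: 0.0164
finger_force: 50.0
```

Run:
```python
from h import *
s=status.sense();T=pose();print(s['t'],T[:3,3].round(4))
im=eyes.read_camera("wrist"); np.save("pics/w9.npy",im);C=cam("wrist",s)
g=im.astype(int).sum(2)//3
for r in range(90,226,6): print(r,' '.join('%3d'%g[r,c] for c in range(200,312,3)))
P=T[:3,3]+.041*T[:3,0]; P[2]=.101;print(proj(C,P).round(1))
```

```text
17.4833 [ 0.5293 -0.2935  0.1936]
90 112 183 129 114 173 188 109 111 184 187 114 109 184 133 111 186 183 110 111 181 187 112 131 183 132 114 189 186 110 107 183 184 112 168 183 127 111 187
96 191 184 113 113 182 167 113 170 187 107 111 187 189 110 156 123 138 152  97 119  67 116 186 183 111 135 184 131 110 189 184 112 113 185 185 111 166 185
102 173 139 107 189 182 114 111 183 190 113 129 185 125 151 145 148 142 152  98  78  91  94  91 108 111 182 186 112 131 184 131 113 189 187 107 107 185 183
108 184 112 117 183 126 161 174 176 120 107 185 185 148 152 124 157 158 163 112 106 106  96  92  95 189 183 110 115 184 183 116 168 184 128 112 184 185 107
114 107 115 188 186 113 108 183 164 110 163 183 160 166 164 156 158 157 163  83 110 104 105 102 108 183 169 113 187 183 112 107 186 183 109 167 186 125 108
120 113 112 183 129 116 188 186 113 107 183 170 113 167 166 159 162 120  83  93 103 106 104 108 103 188 114 132 186 167 112 190 184 107 110 183 187 111 188
126 117 188 186 114 112 181 128 111 190 183 115 111 174 170 164 166 165 171 114 116 110 112 108 110 146 174 171 154 111 132 183 129 
[... 1833 characters left out ...]
02 104 166 163 167 165 159 165 161  85 159 172 114 186 186 111
204 109 188 167 113 166 158 161 159 163 160 160 156 153 154 153 155 156 153 100 101 102 102 105 100 162 163 163 158 156 163 162  91 184 116 191 180 171 165
210 167 183 110 112 166 155 160 159 159 160 158 157 156 155 155 153 156 156  99 101 102 102 104 102 162 161 162 161 157 163 161 190 112 153 183 130 113 185
216 184 132 113 186 169 156 162 160 161 163 159 160 154 155 155 152 153 153  99 103 101  98 100  99 163 162 161 162 154 161 155 139 114 186 185 112 184 184
222 186 113 131 185 167 158 162 162 165 169 168  23  94 154 155 151 153 155  98  99 103 101 100 103  27  49 164 165 161 164 162 113 187 184 114 189 184 109
[251.9 165.6]
```

Now aligned: base and prongs centre on column ~253.5, and so does the key. Lowering the rest of the way.

Call:
drive_tool --plan '[{"translation": [0,0,0.8],"delta_rot": [0,0,0],"fingers": 0},{"translation": [0,0,0.6],"delta_rot": [0,0,0],"fingers": 0},{"translation": [0,0,0.4],"delta_rot": [0,0,0],"fingers": 0},{"translation": [0,0,0.4],"delta_rot": [0,0,0],"fingers": 0},{"translation": [0,0,0.4],"delta_rot": [0,0,0],"fingers": 0},{"translation": [0,0,0],"delta_rot": [0,0,0],"fingers": 0},{"translation": [0,0,0],"delta_rot": [0,0,0],"fingers": 0}]'

```text
t: 18.12
tcp_pos: [0.5289, -0.2935, 0.1675]
tcp_rot: [0.001, 0.989, 0.15, -0.0]
wrist_force: [0.2, 2.5, -3.1]
finger_gap: 0.0165
finger_force: 50.0
```

```bash
python3 st.py|head -1
```

```text
t 18.12 [ 0.5289 -0.2935  0.1675] angle long arm -105.5 tool y yaw -72.8 r 0.3170 F tool [ 0.9 -2.3  3.1] Tq [ 0.53  0.11 -0.01] gap 0.0165
```

Already in the slots with no contact force; the last ~5 mm.

Call:
drive_tool --plan '[{"translation": [0,0,0.2],"delta_rot": [0,0,0],"fingers": 0},{"translation": [0,0,0.2],"delta_rot": [0,0,0],"fingers": 0},{"translation": [0,0,0.15],"delta_rot": [0,0,0],"fingers": 0},{"translation": [0,0,0],"delta_rot": [0,0,0],"fingers": 0},{"translation": [0,0,0],"delta_rot": [0,0,0],"fingers": 0}]'

```text
t: 18.53
tcp_pos: [0.5292, -0.2935, 0.1653]
tcp_rot: [0.001, 0.989, 0.15, -0.0]
wrist_force: [-8.4, 10.2, 27.7]
finger_gap: 0.0161
finger_force: 50.0
```

```bash
python3 st.py|head -1
```

```text
t 18.53 [ 0.5292 -0.2935  0.1653] angle long arm -105.4 tool y yaw -72.8 r 0.3170 F tool [ -5.  -12.1 -27.7] Tq [ 1.6   1.87 -0.1 ] gap 0.0161
```

Call:
drive_tool --plan '[{"translation": [0,-0.1,-0.25],"delta_rot": [0,0,0],"fingers": 0},{"translation": [0,0,0],"delta_rot": [0,0,0],"fingers": 0},{"translation": [0,0,0.2],"delta_rot": [0,0,0],"fingers": 0},{"translation": [0,0,0.1],"delta_rot": [0,0,0],"fingers": 0},{"translation": [0,0,0],"delta_rot": [0,0,0],"fingers": 0},{"translation": [0,0,0],"delta_rot": [0,0,0],"fingers": 0}]'

```text
t: 19.03
tcp_pos: [0.5294, -0.2932, 0.1652]
tcp_rot: [0.002, 0.989, 0.15, 0.0]
wrist_force: [-9.8, 8.7, 33.4]
finger_gap: 0.0165
finger_force: 50.0
```

```bash
python3 st.py|head -1
python3 - <<'E'
from h import *
im=eyes.read_camera("wrist");np.save("pics/w10.npy",im)
g=im.astype(int).sum(2)//3
for r in range(100,216,6): print(r,' '.join('%3d'%g[r,c] for c in range(200,312,3)))
E
```

```text
t 19.03 [ 0.5294 -0.2932  0.1652] angle long arm -105.4 tool y yaw -72.8 r 0.3166 F tool [ -6.8 -11.  -33.4] Tq [ 1.34  2.08 -0.09] gap 0.0165
100 118 115 182 165 115 116 183 186 113 113 184 185 112 112 185 118 140 142 121  93  94  82 195 188 110 114 183 186 110 113 183 185 113 112 183 183 104 105
106 133 174 171 171 125 190 181 104 112 187 184 110 109 146 142 140 140 130 133 121  92  91  89  89 113 185 186 132 112 186 183 129 113 186 183 169 114 190
112 112 184 166 115 112 185 166 181 176 170 166 111 113 157 158 158 156 157 133 110 104  97 105 108 113 184 186 111 116 184 185 112 131 183 188 111 125 183
118 187 185 113 113 189 185 109 111 185 185 111 114 186 161 157 155 156 161 118 109 104 105 103 103 191 185 108 113 184 182 107 110 183 182 107 110 182 184
124 182 128 114 132 187 127 114 129 184 131 110 130 173 168 166 166 162 164 142 111 115 111 106 105 191 131 112 186 185 131 114 187 183 128 111 190 182 126
130 186 114 116 182 184 108 105 188 185 113 113 185 172 170 160 161 166 165 142 111 111 108 108 110 191 116 175 170 169 124 131 189 185 108 125 183 187 109
136 130 116 161 159 1
[... 1462 characters left out ...]
 102 105 103 106 105 170 165 104 109 106 107 106 105 120 155  92 184 183 134
196 109 186 172 163 163 161 163 163 162 164 161 161 156 157 154 154 159 155 102 104 103 103 103 105 167 164 164 165 163 167  98 105 103 115 151 180 187 113
202 188 182 180 158 163 159 162 164 161 160 162 155 154 156 158 156 157 158  99 104 106 102 103 104 168 163 161 161 166 165 167 160 150 111 185 185 111 130
208 184 168 187 158 160 161 163 160 160 160 159 158 157 160 157 159 155 156  99  86 103 105 105 105 167 164 160 163 165 161 162 160 139 112 185 112 113 186
214 185 109 178 159 161 161 164 162 163 161 161 155 156 153 157 158 157 157  99 103 103 105 106 106 163 164 160 162 163 163 165 160 124 185 149 115 182 165
```

The contact torque puts the touching point on the tip-side fork: the key sagged a few degrees in the socket, so its elbow sits high in the grip. I pitch the elbow down about 3°.

Call:
drive_tool --plan '[{"translation": [0.12,-0.02,0],"delta_rot": [0,-1,0],"fingers": 0},{"translation": [0.12,-0.02,0],"delta_rot": [0,-1,0],"fingers": 0},{"translation": [0.12,0,0],"delta_rot": [0,-1,0],"fingers": 0},{"translation": [0,0,0],"delta_rot": [0,0,0],"fingers": 0},{"translation": [0,0,0],"delta_rot": [0,0,0],"fingers": 0}]' --squeeze 30

```text
t: 19.5
tcp_pos: [0.5332, -0.292, 0.1648]
tcp_rot: [0.006, 0.988, 0.15, -0.025]
wrist_force: [-7.5, 7.7, 28.1]
finger_gap: 0.0163
finger_force: 30.0
```

```bash
python3 st.py|head -1
```

```text
t 19.50 [ 0.5332 -0.292   0.1648] angle long arm -104.8 tool y yaw -72.8 r 0.3144 F tool [ -6.3  -9.4 -27.9] Tq [ 1.05  1.32 -0.14] gap 0.0163
```

Call:
drive_tool --plan '[{"translation": [0,-0.1,-0.1],"delta_rot": [0,-0.8,0],"fingers": 0},{"translation": [0,0,-0.05],"delta_rot": [0,0,0],"fingers": 0},{"translation": [0,0,0],"delta_rot": [0,0,0],"fingers": 0}]' --squeeze 15

```text
t: 19.75
tcp_pos: [0.5338, -0.2914, 0.1649]
tcp_rot: [0.008, 0.988, 0.15, -0.031]
wrist_force: [0.7, 1.6, 11.3]
finger_gap: 0.0167
finger_force: 15.0
```

```bash
python3 st.py|head -1
```

```text
t 19.75 [ 0.5338 -0.2914  0.1649] angle long arm -104.7 tool y yaw -72.8 r 0.3137 F tool [  0.4  -1.2 -11.4] Tq [ 0.24 -0.03 -0.07] gap 0.0167
```

Call:
drive_tool --plan '[{"translation": [0,0,0],"delta_rot": [0,0,0],"fingers": 0.2},{"translation": [0,0,0],"delta_rot": [0,0,0],"fingers": 0.3},{"translation": [0,0,0],"delta_rot": [0,0,0],"fingers": 0.5},{"translation": [0,0,0],"delta_rot": [0,0,0],"fingers": 0.5},{"translation": [0,0,0],"delta_rot": [0,0,0],"fingers": 0.5},{"translation": [0,0,0],"delta_rot": [0,0,0],"fingers": 0.5},{"translation": [0,0,-1],"delta_rot": [0,0,0],"fingers": 0.5},{"translation": [0,0,-2],"delta_rot": [0,0,0],"fingers": 0.5},{"translation": [0,0,-3],"delta_rot": [0,0,0],"fingers": 0.5},{"translation": [0,0,-3],"delta_rot": [0,0,0],"fingers": 0.5},{"translation": [0,0,-3],"delta_rot": [0,0,0],"fingers": 0.5},{"translation": [0,0,-3],"delta_rot": [0,0,0],"fingers": 0.5},{"translation": [-3,0,-1],"delta_rot": [0,0,0],"fingers": 0.5},{"translation": [-3,0,0],"delta_rot": [0,0,0],"fingers": 0.5},{"translation": [-3,0,0],"delta_rot": [0,0,0],"fingers": 0.5},{"translation": [0,0,0],"delta_rot": [0,0,0],"fingers": 0.5},{"translation": [0,0,0],"delta_rot": [0,0,0],"fingers": 0.5}]'

```text
t: 21.17
tcp_pos: [0.4555, -0.3138, 0.3303]
tcp_rot: [0.007, 0.988, 0.149, -0.032]
wrist_force: [0.6, -0.5, -0.1]
finger_gap: 0.0456
finger_force: 0.0
```

Run:
```python
from h import *
s=status.sense();T=pose();print(s['t'],T[:3,3].round(4),s['finger_gap'])
im=eyes.read_camera("wrist"); np.save("pics/w11.npy",im);C=cam("wrist",s)
cv2.imwrite("pics/w11.png",cv2.resize(im[:,:,::-1],(800,600)))
a=np.radians(17.2);c=np.array([.529,-.2925,0]);x=np.array([np.cos(a),np.sin(a),0]);f=lambda p:(proj(C,p)/.64).round(0)
for d in (.072,.04,0,-.04,-.078): print(d,f(c+x*d+[0,0,.1]),f(c+x*d+[0,0,.11]))
```

```text
21.1667 [ 0.4555 -0.3138  0.3303] 0.04560721821081638
0.072 [395. -11.] [395. -17.]
0.04 [395.  55.] [395.  53.]
0 [395. 132.] [395. 132.]
-0.04 [395. 202.] [395. 205.]
-0.078 [395. 264.] [395. 268.]
```

View pics/w11.png

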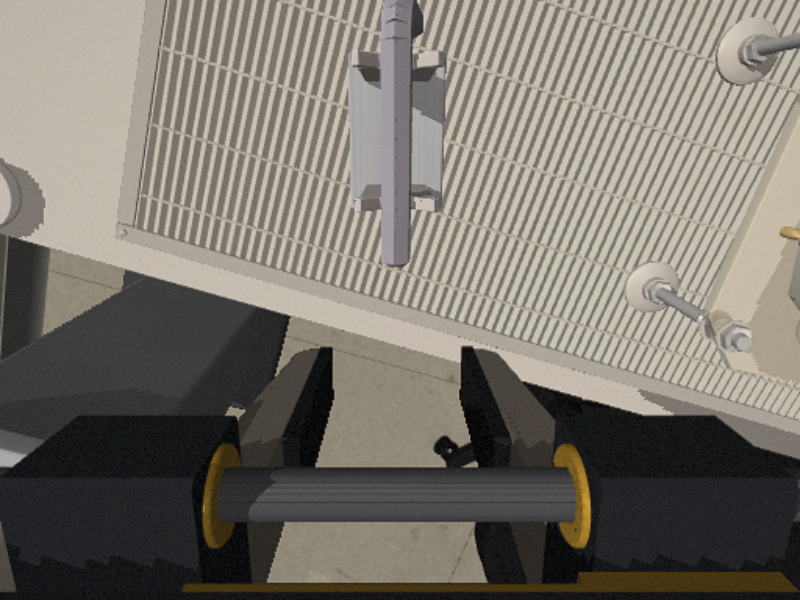

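The key lies in both forks, centred between the prongs (fork rows 62 and 203), with its tip at (396,265) as predicted for the seated height. Handing in.

```bash
python3 -c "
from station import ctrl
print(ctrl.close_job())"
```

```text
the job is handed in; nothing more can be done
None
```

I handed the job in at about 21 s of robot time. The key was flipped, the screw turned to its stop with the clamp finger over the chuck, and the key laid in both forks of the rest with its short arm down; I saw no loose item disturbed.

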